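# Fit primary bar and hold the test coupler on a current transformer

## Robot

A 7-joint arm with a two-finger parallel gripper is mounted at the origin on the work surface. World frame = base frame: x ahead of the robot, y to its left, z up, the work surface at z = 0. Lengths are in mm, angles in rad, forces in N, time in s.
With the tool pointing down it reaches from about 425 to 875 mm from the base axis. Payload 8.4 kg.
Tool frame: the origin (TCP) lies at the very end of the fingers, on their centre line; the grasp point (between the pads) lies 19 mm behind it; z points along the fingers, y is the direction in which the jaws open and shut (so a half turn about z gives the same grasp; the last joint's range is limited). The gripper opens to 87 mm and grips with 3 to 60 N. Pads are 19 mm wide; open, the fingers measure 117 mm over their backs; the gripper's body (75 mm by 190 mm) begins 51 mm behind the grasp point.
Start: joints at [1.236, 0.333, 0.04, 1.465, -0.013, 1.343, -0.059], TCP at [151.833, -631.989, 222.546] pointing down, gripper open.
Joint ranges: [-2.58, 2.58], [-0.38, 2.09], [-1.3, 1.39], [0.25, 2.4], [-1.5, 4.64], [0.08, 2.09], [-2.65, 2.65]. Speed limits (rad/s): [2.22, 2.22, 2.79, 2.79, 3.14, 3.14, 3.14].

## Interface

Orientations are given as a unit quaternion [w, x, y, z].
In Python, from station import * gives the robot as it stands.
- The arm moves only by the tool drive_tool, never from a script. Its argument "commands" is a list of rows, each an object with "angular": the turn, a rotation vector about the tool's x, y, z in degrees, a list of three; "dp": the shift along the tool's x, y, z in m, a list of three; "hand": the closure, from 0 (fully open) to 1 (shut). In form: [{"angular": [rx, ry, rz], "dp": [x, y, z], "hand": hand}, ...]. A call has 1 to 5 rows; each row shifts and turns the pose as measured when the row begins, along the tool's axes as they then stand; what a row does not reach is not made up. A row lasts 1/8 s, in which the tool goes at most 62.5 mm and 10.7 degrees, less where a joint would pass 70% of its speed; a pose out of reach is approached as far as the arm can. A call is refused whole if a number of a shift passes 0.0625 or a number of a turn 10.7, either way. A call with a gripper value outside its range is refused whole. The fingers move at their own pace and stop on an object; "grip_force" is the grip in N (left out, the last holds). Time passes only in rows, so rows that do not move let the fingers close. It gives the time, the measured TCP pose, the force and the opening at its end, in the units of the state.
- state(): the state, without advancing time (a new reading comes with each control period).
- camera(name): name is "scene" or "top" or "wrist"; returns (picture, depth): 480x640x3 uint8, red, green, blue; 480x640 float32, mm along the optical axis (not along the pixel's ray), 0 where there is no reading.
- camera_info(name): a dict with "intrinsics" (3x3 intrinsics, pixels), "rvec" (rotation vector, rad) and "tvec" (3), from world to camera coordinates, as OpenCV has them; the wrist camera has in their place "hand_eye" (4x4, takes a point from camera to tool coordinates, whose origin is the TCP and whose axes are the flange's). Camera axes: x right, y down, z forward; pixel columns grow to the right and rows downward; lengths in mm; the calibration is good to about 2 mm. A picture is of the moment at which its call begins: read the wrist's pose just before it. camera_info takes no time and is no camera call.
- close_job(): hands the job in, once; it reports no verdict.
The state is a dict: "clock": time; "qpos": joint angles; "qvel": joint speeds; "tau": joint torques, N m; "eef_pos": TCP position; "tcp_rot": TCP orientation; "contact_force": force on the tool from outside, world axes, zero at the start; "torque": the same for the moment, N m; "grip_width": finger opening in mm.
Only numpy, scipy, OpenCV 4.12 (cv2) and the standard library are available. Lean on these libraries where they do the work, as an engineer would, in place of code of your own. Each camera call takes 0.05 s, during which the arm holds its last target.

## Task

Set up the clamped current transformer for its test: take the longest of the three copper bars out of the wooden rack, put it upright, end-down, through the transformer's window until it stands on the jig plate, and let go of it. Then take the black-handled test coupler and press it squarely onto the tilted brass terminal pin until its collar snaps fully home between the two spring catches; the pin's spring pushes back, so finish while still gripping the coupler and holding it pressed fully home. Leave the other things on the desk, the two shorter bars too, where they are.

Things in the scene. Friction and masses are not known exactly. Their poses are not given: they have to be found in the camera images.
- jig: Fixed test jig; yaw varies. Origin: on the desk under the window's axis, z up. Aluminium plate 235 x 140 x 10 mm (x -148 to +88). On it lies a dark-red ring transformer, 90 mm dia., top 56 mm above the desk; its upright window is a 21 mm bore ending on the plate, 10 mm above the desk. Tilted terminal on the -x side, roughly facing the robot. 40 mm high clamp blocks at the ring's +-y sides.
- window (a point): Centre of the mouth of the transformer's window (21 mm bore, 46 mm deep), 56 mm above the desk.
- seat (a point): Centre of the terminal's flat face (46 mm in x, 82 mm in y), 85 mm from the window axis on the jig's -x side, 56 mm above the desk. z: square out of the face along the pin, leaning 25 degrees from vertical away from the ring (to the jig's -x); y: the jig's y, along which the two catches stand. The seated coupler's mouth rests on this face.
- pin_tip (a point): Centre of the tip of the round brass pin, 28 mm out along the seat's z when not pressed. Pin 13.6 mm diameter, tapering over the last 7 mm to 6 mm at the tip.
- pin (a joint): How far the pin is pushed in, m: 0 free, 0.0075 to 0.008 when the coupler's mouth rests on the seat face. Spring: 4 N at the start, 10.4 N at 0.008.
- catch_left (a joint): Sprung steel ball, 12 mm dia., on the seat's +y side: centre 12.7 mm out from the face, 18.9 mm from the pin's axis; its black guide block reaches 40.5 mm from the axis, 19 mm out from the face. Value: m pushed outwards, 0 at rest. The collar pushes it about 0.0025 out (some 3 N of push for both); it springs back once the collar has passed, with the mouth about 2 mm from the face.
- catch_right (a joint): The same on the seat's -y side.
- coupler: Test coupler, about 140 g, standing mouth down, 80 mm high. Origin: centre of the mouth; z: along its axis to the handle. From the mouth: steel collar 32 mm dia. (29 at the lip), 6 mm high; neck 24 mm dia. to 20 mm; black handle 28 x 28 mm from 20 to 78 mm (sides along x, y; yaw varies), best gripped 52 mm from the mouth. 16 mm bore, 20 mm deep, takes the pin. Works at any quarter turn.
- coupler_mouth (a point): Centre of the coupler's mouth, at the body's origin.
- rack: Fixed plywood rack, 52 (x) x 175 (y) x 36 mm high, origin under its centre; yaw varies. Three 19 mm holes at y = -60, 0 and +60 mm, 30 mm deep (floor 6 mm above the desk), each holding a copper bar upright; which bar is in which hole varies. Rack and coupler may swap sides.
- bar_long: The longest copper bar: 16 mm dia., 120 mm long, about 210 g; at the start its top is 126 mm above the desk and it shows 90 mm above the rack. Origin: centre of the lower end; z up along the bar.
- bar_mid: Copper bar 16 mm diameter, 90 mm long, in the rack; to be left alone. Origin: lower end.
- bar_short: Copper bar 16 mm diameter, 65 mm long, in the rack; to be left alone. Origin: lower end.
- spare_a: Spare dark-red ring transformer, 90 mm diameter, 46 mm high, loose on the desk; origin under the ring's centre. Leave alone.
- spare_b: Smaller spare ring transformer, 76 mm diameter, 36 mm high, loose on the desk; origin under the ring's centre. Leave alone.
- screwdriver: Screwdriver lying on the desk, 200 mm long, 26 mm high; origin under its middle. Leave alone.
- jar: Small closed jar standing on the desk, 40 mm dia., 50 mm high; origin under its centre. Leave alone.
- tape: Roll of tape lying flat, 76 mm diameter, 19 mm high; origin under its centre. Leave alone.
Not all that is in view belongs to the job. Leave any pink or red look-alike of the coupler alone.

How it is judged:
By the outcome, as a careful person would: the job done as asked, in the order asked, and still so for the second after the job is handed in, while the arm keeps its last pose, push and grip.
It also fails if it takes over 50 s, if anything falls off the work surface, if the arm or the gripper's body presses on something with over 40 N, if the wrist force passes 120 N, or if a joint passes its speed limit or range.

## Working session

There is one attempt and no reset: what is moved stays moved. The work goes in short steps, Python scripts to look and compute and a tool call to move; the robot and the scene stay as the last step left them, time stands still between calls to the robot, and variables do not carry over. Pictures are saved under pics/ and viewed, and the job is handed in when it is done.

Besides the shell and the picture viewer there is one more tool, called after "Emit:" in YAML: its name, and indented under it one key for each argument. drive_tool: Moves the arm, as the interface text tells. Its arguments: {"type":"object","properties":{"commands":{"type":"array"},"grip_force":{"type":"number"}},"required":["commands"]}

```bash
ls; mkdir -p pics
python3 - <<'E'
from station import *
import cv2,numpy as np
s=state(); print(s)
for n in ("scene","top","wrist"):
    p,d=camera(n); cv2.imwrite(f"pics/{n}0.png",p[:,:,::-1]); np.save(f"pics/{n}0.npy",d); print(n,camera_info(n))
E
```

```text
pics
{'clock': 0.0, 'qpos': array([ 1.23582965,  0.33392881,  0.03987697,  1.46627768, -0.01337446,
        1.3433055 , -0.05850285]), 'qvel': array([ 2.99792745e-04,  7.74441224e-04, -9.06990545e-04, -6.11540372e-04,
        9.03347892e-05,  6.48183991e-04, -8.70229378e-04]), 'tau': array([ 1.48162826e-04, -6.56357646e+01,  1.33485708e+00, -4.03797948e+01,
       -5.98902907e-02,  4.49865893e-02,  1.48650884e-04]), 'eef_pos': array([ 151.68123738, -631.56520969,  221.64462611]), 'tcp_rot': array([-8.10103680e-04,  9.93060485e-01,  1.17601829e-01, -1.65733038e-04]), 'contact_force': array([-0.12725488,  0.61145431,  0.07515423]), 'torque': array([ 0.00579312,  0.03241715, -0.00111331]), 'grip_width': 86.69190141939413}
scene {'intrinsics': array([[443.06129192,   0.        , 329.30856744],
       [  0.        , 443.06129192, 235.52633269],
       [  0.        ,   0.        ,   1.        ]]), 'rvec': array([ 1.92149627,  1.8637114 , -0.57130838]), 'tvec': array([ -27.40432766, -435.4209102 , 1289.54192777])}
top {'intrinsics': array([[456.80160358,   0.        , 323.13899922],
       [  0.        , 456.80160358, 245.0729455 ],
       [  0.        ,   0.        ,   1.        ]]), 'rvec': array([ 2.12282384, -2.11072253,  0.21539645]), 'tvec': array([   8.20612833,  564.92906336, 1157.12632457])}
wrist {'intrinsics': array([[426.53682875,   0.        , 319.20745333],
       [  0.        , 426.53682875, 228.8296655 ],
       [  0.        ,   0.        ,   1.        ]]), 'hand_eye': array([[ 9.19024733e-04, -9.70082852e-01, -2.42772354e-01,
         6.59864844e+01],
       [ 9.99999134e-01,  6.62940335e-04,  1.13652515e-03,
         4.70941381e-01],
       [-9.41579974e-04, -2.42773189e-01,  9.70082621e-01,
        -1.62860761e+02],
       [ 0.00000000e+00,  0.00000000e+00,  0.00000000e+00,
         1.00000000e+00]])}
```

View pics/scene0.png

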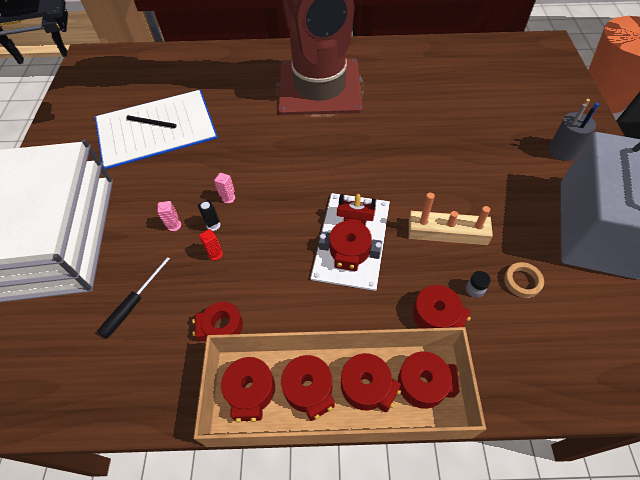

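View pics/top0.png

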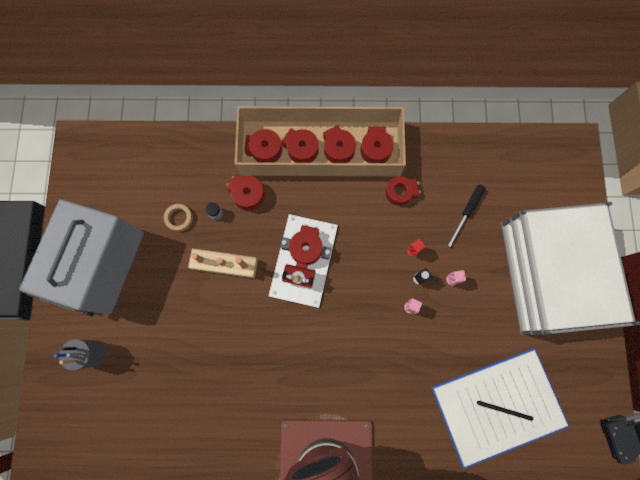

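View pics/wrist0.png

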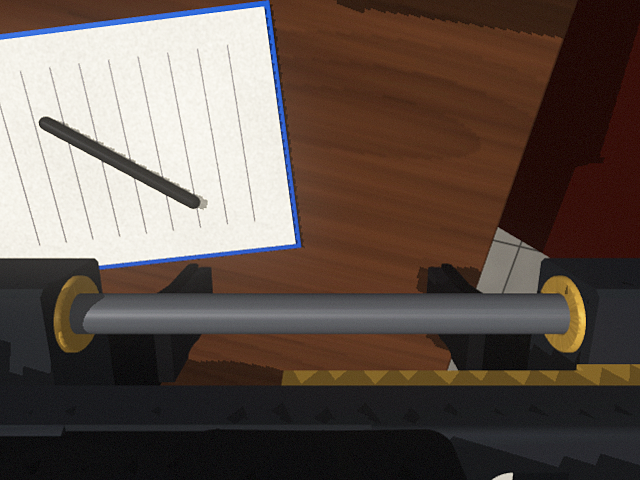

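```bash
cat > h.py <<'E'
from station import *
import cv2,numpy as np
from scipy.spatial.transform import Rotation as R
def ext(n,s=None):
    ci=camera_info(n); K=ci["intrinsics"]
    if n=="wrist":
        q=s["tcp_rot"]; Rt=R.from_quat([q[1],q[2],q[3],q[0]]).as_matrix()
        H=ci["hand_eye"]; Rc=Rt@H[:3,:3]; c=Rt@H[:3,3]+s["eef_pos"]
        return K,Rc,c
    Rm=R.from_rotvec(ci["rvec"]).as_matrix(); return K,Rm.T,-Rm.T@ci["tvec"]
def ray(E,uv):
    K,Rc,c=E; uv=np.atleast_2d(uv).astype(float)
    d=np.c_[uv,np.ones(len(uv))]@np.linalg.inv(K).T
    return d@Rc.T,c
def onplane(E,uv,z):
    d,c=ray(E,uv); return c+d*((z-c[2])/d[:,2])[:,None]
def cloud(E,depth):
    v,u=np.mgrid[:480,:640]; d,c=ray(E,np.c_[u.ravel(),v.ravel()])
    return (c+d*depth.reshape(-1,1)).reshape(480,640,3)
def proj(E,P):
    K,Rc,c=E; p=(np.atleast_2d(P)-c)@Rc; p=p@K.T; return p[:,:2]/p[:,2:]
def grab(n,tag):
    s=state(); p,d=camera(n); cv2.imwrite(f"pics/{tag}.png",p[:,:,::-1]); np.save(f"pics/{tag}.npy",d)
    np.save(f"pics/{tag}_s.npy",s,allow_pickle=True); return s,p,d
def load(n,tag):
    p=cv2.imread(f"pics/{tag}.png")[:,:,::-1].copy(); d=np.load(f"pics/{tag}.npy"); 
    try: s=np.load(f"pics/{tag}_s.npy",allow_pickle=True).item()
    except Exception: s=None
    return ext(n,s),p,d
E
python3 - <<'E'
from h import *
for n,(x0,x1,y0,y1) in (("top",(180,480,180,320)),("scene",(140,500,150,300))):
    p=cv2.imread(f"pics/{n}0.png"); cv2.imwrite(f"pics/{n}z.png",cv2.resize(p[y0:y1,x0:x1],None,fx=2.2,fy=2.2,interpolation=cv2.INTER_CUBIC))
E_,p,d=load("top","top0"); C=cloud(E_,d)
print("desk z",[C[v,u].round(1) for u,v in((350,350),(250,330),(420,330),(550,150))])
hsv=cv2.cvtColor(p,cv2.COLOR_RGB2HSV)
# rack wood-coloured
m=(C[...,2]>20)&(C[...,2]<160)&(d>0)
n,l,st,ce=cv2.connectedComponentsWithStats(m.astype(np.uint8))
for i in range(1,n):
    if st[i,4]>30: 
        P=C[l==i]; print(st[i],P.mean(0).round(),P[:,2].max().round())
# plate
w=((C[...,2]>4)&(C[...,2]<16)&(hsv[...,1]<60)&(hsv[...,2]>130)).astype(np.uint8)
n,l,st,ce=cv2.connectedComponentsWithStats(w); i=1+st[1:,4].argmax(); print(st[i],ce[i])
E
```

```text
desk z [array([291.9, -62. ,  -4.7]), array([342.8, 206.4,  -1.1]), array([ 3.453e+02, -2.500e+02, -1.000e-01]), array([ 8.632e+02, -6.481e+02, -7.000e-01])]
[ 235  107  171   68 8134] [861.  23.  54.] 91.0
[226 174  39  36 941] [718. 224.  44.] 52.0
[387 177  34  27 594] [ 728. -209.   33.] 43.0
[464 185  22  31 214] [ 702. -411.   24.] 32.0
[206 203  16  16 191] [662. 312.  44.] 56.0
[  505   202   135   133 13062] [ 493. -598.  130.] 149.0
[  78  218   64   99 2488] [491. 546.  94.] 160.0
[ 281  225   50   64 1807] [536.  63.  54.] 85.0
[408 239  18  17 170] [ 558. -234.   68.] 86.0
[ 189  249   68   29 1301] [517. 280.  42.] 131.0
[414 269  18  16 168] [ 481. -248.   68.] 83.0
[449 271  17  14 192] [ 479. -337.   67.] 84.0
[ 27 294  50  18  71] [402. 658. 145.] 159.0
[406 299  17  15 177] [ 404. -221.   68.] 84.0
[  54  340   49   31 1123] [280. 608.  88.] 153.0
[294 439  65  37 628] [62.  6. 91.] 160.0
[ 435  351  133  116 6933] [499.64474254 407.6346459 ]
```

View pics/topz.png

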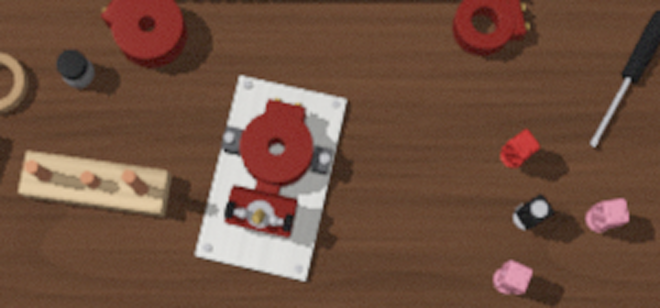

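View pics/scenez.png

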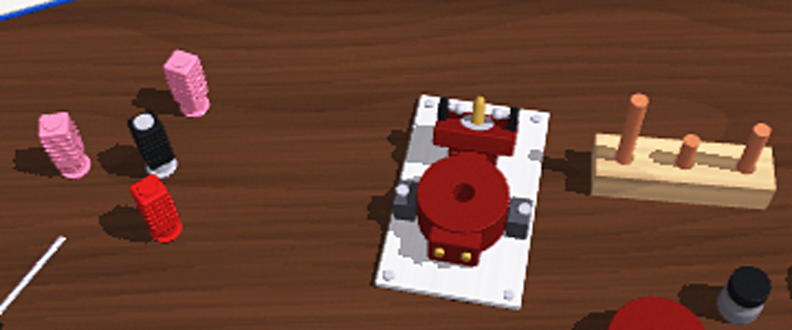

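Run:
```python
from h import *
Et,p,d=load("top","top0"); C=cloud(Et,d)
Es,ps,ds=load("scene","scene0"); Cs=cloud(Es,ds)
for nm,E_,pp,CC in (("top",Et,p,C),("scene",Es,ps,Cs)):
    for zlo,zhi,zt,lab in ((115,140,126,"long"),(88,112,96,"mid"),(63,80,71,"short")):
        m=(CC[...,2]>zlo)&(CC[...,2]<zhi)&(CC[...,0]>430)&(CC[...,0]<600)&(CC[...,1]>180)&(CC[...,1]<400)
        v,u=np.nonzero(m)
        if len(u): print(nm,lab,len(u),u.mean(),v.mean(),onplane(E_,[[u.mean(),v.mean()]],zt).round(1),CC[m].mean(0).round(1))
    # black handle
    m=(CC[...,2]>72)&(CC[...,2]<95)&(np.hypot(CC[...,0]-481,CC[...,1]+248)<35)
    v,u=np.nonzero(m); print(nm,"coupler top",len(u),CC[m].mean(0).round(1),onplane(E_,[[u.mean(),v.mean()]],80).round(1))
    hsv=cv2.cvtColor(pp,cv2.COLOR_RGB2HSV)
    reg=(CC[...,0]>400)&(CC[...,0]<680)&(abs(CC[...,1]-60)<120)
    w=((hsv[...,1]<70)&(hsv[...,2]>100)&reg&(CC[...,2]<25)).astype(np.uint8)
    w=cv2.morphologyEx(w,cv2.MORPH_CLOSE,np.ones((9,9)))
    n,l,st,ce=cv2.connectedComponentsWithStats(w); i=1+st[1:,4].argmax()
    v,u=np.nonzero(l==i); X=onplane(E_,np.c_[u,v],10)[:,:2].astype(np.float32)
    r=cv2.minAreaRect(X); print(nm,"plate",r, cv2.boxPoints(r).round(1).tolist())
    # red ring top, z 56
    m=(abs(CC[...,2]-56)<6)&reg&(hsv[...,1]>150)&(CC[...,0]>510)
    v,u=np.nonzero(m); X=onplane(E_,np.c_[u,v],56)[:,:2].astype(np.float32); print(nm,"ring circ",cv2.minEnclosingCircle(X))
```

```text
top long 35 238.31428571428572 260.3142857142857 [[510.9 222.1 126. ]] [511.  222.2 125.3]
top mid 51 207.19607843137254 258.05882352941177 [[521.3 307.4  96. ]] [521.3 307.5  96.2]
top short 54 219.59259259259258 261.01851851851853 [[518.  281.1  71. ]] [517.9 281.   71.4]
top coupler top 116 [ 483.2 -250.8   77.7] [[ 482.9 -250.2   80. ]]
top plate ((533.524169921875, 66.31056213378906), (142.68829345703125, 237.6348876953125), 77.6123046875) [[402.20001220703125, 22.100000381469727], [634.2999877929688, -28.899999618530273], [664.9000244140625, 110.5], [432.79998779296875, 161.5]]
top ring circ ((559.8765258789062, 68.5698013305664), 63.546791076660156)
scene long 58 429.94827586206895 196.63793103448276 [[517.2 220.1 126. ]] [515.1 220.9 123.4]
scene mid 109 457.39449541284404 207.30275229357798 [[524.  281.6  96. ]] [524.7 281.2  96.9]
scene short 129 455.4573643410853 214.93798449612405 [[525.5 282.9  71. ]] [525.2 282.9  70.6]
scene coupler top 144 [ 487.4 -251.5   77.7] [[ 489.3 -250.7   80. ]]
scene plate ((536.4801635742188, 62.95265197753906), (140.90782165527344, 237.9805908203125), 77.54676055908203) [[405.1000061035156, 19.799999237060547], [637.5, -31.5], [667.9000244140625, 106.0999984741211], [435.5, 157.39999389648438]]
scene ring circ ((562.4266967773438, 67.60035705566406), 68.43944549560547)
```

Emit:
drive_tool:
  commands:
    - {"angular": [0,0,0],"dp": [0.045,-0.038,-0.005],"hand": 0}
    - {"angular": [0,0,3],"dp": [0.045,-0.038,-0.005],"hand": 0.3}
    - {"angular": [0,0,3],"dp": [0.043,-0.04,-0.005],"hand": 0.3}
    - {"angular": [0,0,3],"dp": [0.041,-0.042,-0.005],"hand": 0.3}
    - {"angular": [0,0,3],"dp": [0.04,-0.044,-0.005],"hand": 0.3}

```text
clock: 0.78
eef_pos: [329.2, -392.1, 244.8]
tcp_rot: [-0.002, 1.0, 0.006, -0.002]
contact_force: [0.9, -0.8, 0.5]
grip_width: 62.4
```

Emit:
drive_tool:
  commands:
    - {"angular": [0,0,4],"dp": [0.033,-0.046,0],"hand": 0.3}
    - {"angular": [0,0,4],"dp": [0.03,-0.048,0],"hand": 0.3}
    - {"angular": [0,0,4],"dp": [0.026,-0.05,0],"hand": 0.3}

```text
clock: 1.15
eef_pos: [429.6, -248.2, 245.3]
tcp_rot: [-0.001, 0.995, -0.102, -0.001]
contact_force: [0.1, -1.0, -0.3]
grip_width: 60.7
```

Run:
```python
from h import *
s,p,d=grab("wrist","w1"); print(s["clock"],s["eef_pos"],s["tcp_rot"],s["grip_width"])
```

```text
1.15 [ 429.6081472  -248.18736636  245.31622979] [-7.96476597e-04  9.94770376e-01 -1.02122852e-01 -1.47905800e-03] 60.74166297350365
```

View pics/w1.png

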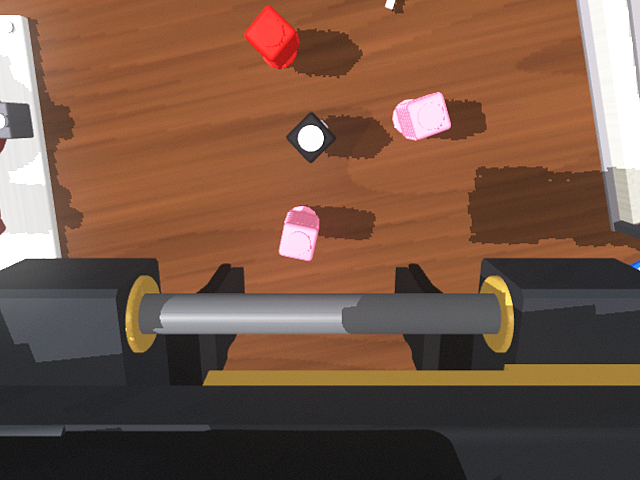

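Run:
```python
from h import *
E_,p,d=load("wrist","w1"); C=cloud(E_,d)
q=cv2.cvtColor(p,cv2.COLOR_RGB2GRAY)
reg=(np.hypot(C[...,0]-483,C[...,1]+250)<40)
w=(q>200)&reg; v,u=np.nonzero(w); print(len(u),u.mean(),v.mean(),onplane(E_,[[u.mean(),v.mean()]],80),C[w].mean(0))
m=(C[...,2]>70)&(C[...,2]<90)&reg
v,u=np.nonzero(m); r=cv2.minAreaRect(onplane(E_,np.c_[u,v],78)[:,:2].astype(np.float32)); print(r)
```

```text
1242 275.8961352657005 224.62479871175523 [[ 423.78847495 -212.53149893   80.        ]] [ 474.34992245 -247.37592022  231.79854848]
((484.4068603515625, -253.6531982421875), (27.628650665283203, 27.7833194732666), 32.98879623413086)
```

Emit:
drive_tool:
  commands:
    - {"angular": [0,0,0],"dp": [-0.009,-0.055,0],"hand": 0.45}
    - {"angular": [0,0,0],"dp": [-0.009,-0.055,0],"hand": 0.45}
    - {"angular": [0,0,0],"dp": [-0.009,-0.055,0],"hand": 0.45}
    - {"angular": [0,0,0],"dp": [-0.009,-0.055,0],"hand": 0.45}
    - {"angular": [0,0,0],"dp": [-0.009,-0.055,0],"hand": 0.45}

```text
clock: 1.82
eef_pos: [444.1, 40.6, 246.0]
tcp_rot: [-0.002, 0.995, -0.101, -0.001]
contact_force: [1.3, -0.1, 0.2]
grip_width: 48.3
```

Emit:
drive_tool:
  commands:
    - {"angular": [0,0,0.7],"dp": [-0.009,-0.04,0],"hand": 0.45}
    - {"angular": [0,0,0],"dp": [0,0,0],"hand": 0.45}

```text
clock: 2.08
eef_pos: [442.4, 87.1, 246.4]
tcp_rot: [-0.002, 0.995, -0.103, -0.0]
contact_force: [0.7, 0.2, -0.1]
grip_width: 47.7
```

Run:
```python
from h import *
s,p,d=grab("wrist","w2"); print(s["clock"],s["eef_pos"],s["tcp_rot"],s["grip_width"])
```

```text
2.075 [442.39303952  87.06480837 246.38762379] [-2.27670892e-03  9.94654703e-01 -1.03231051e-01 -4.33674098e-04] 47.65857925220035
```

View pics/w2.png

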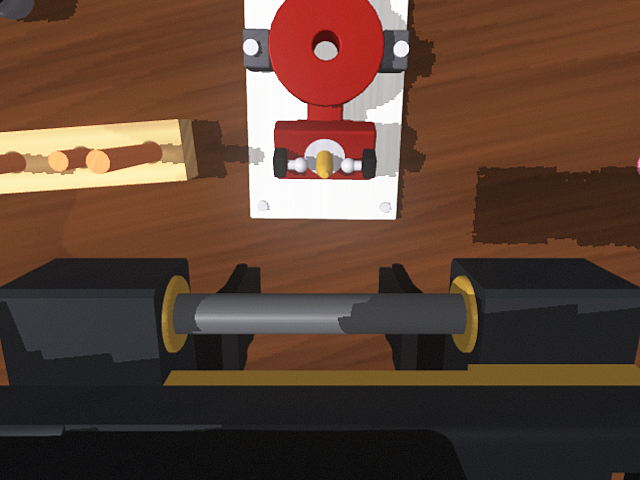

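Run:
```python
from h import *
E_,p,d=load("wrist","w2"); C=cloud(E_,d)
cv2.imwrite("pics/w2z.png",cv2.resize(p[0:230,0:420,::-1],None,fx=1.9,fy=1.9,interpolation=cv2.INTER_CUBIC))
hsv=cv2.cvtColor(p,cv2.COLOR_RGB2HSV)
red=((hsv[...,1]>130)&((hsv[...,0]<8)|(hsv[...,0]>172))&(hsv[...,2]>60)).astype(np.uint8)
# bore: non-ring-top pixels inside ring
sub=np.zeros_like(red); sub[15:75,295:360]=1
hole=((abs(C[...,2]-56)>4)&(sub>0)).astype(np.uint8)
hole2=((red*(hsv[...,2]>150)==0)&(sub>0)).astype(np.uint8)
for h in(hole,hole2):
    n,l,st,ce=cv2.connectedComponentsWithStats(h); i=l[44,326]
    v,u=np.nonzero(l==i); X=onplane(E_,np.c_[u,v],56)[:,:2].astype(np.float32); print(len(u),cv2.minEnclosingCircle(X),X.mean(0),X.min(0),X.max(0))
m=(abs(C[...,2]-56)<4)&(red>0); m[110:]=0
v,u=np.nonzero(m);X=onplane(E_,np.c_[u,v],56)[:,:2].astype(np.float32);print("ring",X.min(0),X.max(0),"depth z",np.median(C[m][:,2]))
w=((hsv[...,1]<60)&(hsv[...,2]>120)); w[:,:240]=0; w[:,420:]=0; w[230:]=0
v,u=np.nonzero(w&(abs(C[...,2]-10)<6)); X=onplane(E_,np.c_[u,v],10)[:,:2].astype(np.float32); r=cv2.minAreaRect(X); print(r,cv2.boxPoints(r))
# bars
cop=(hsv[...,0]<18)&(hsv[...,1]>100)
for z,lo,hi in((126,118,135),(71,64,80),(96,90,105)):
    m=(C[...,2]>lo)&(C[...,2]<hi)&(C[...,1]>170); n,l,st,ce=cv2.connectedComponentsWithStats(m.astype(np.uint8))
    for i in range(1,n):
        if st[i,4]>60: print(z,st[i],onplane(E_,[ce[i]],z))
```

```text
598 ((562.0579223632812, 56.8867073059082), 10.26446533203125) [562.11456  56.84351] [552.01935   46.668327] [571.9329   67.14263]
701 ((562.5509033203125, 57.228965759277344), 11.18057632446289) [562.5754   57.27831] [551.6243    46.530125] [573.4726   68.35329]
ring [517.5234    12.471949] [599.5873  101.24089] depth z 56.60760680795789
((512.03173828125, 67.89032745361328), (139.37307739257812, 190.68637084960938), 77.57240295410156) [[403.9256    20.355034]
 [590.144    -20.68177 ]
 [620.1379   115.42562 ]
 [433.9195   156.46243 ]]
126 [ 86 149  31  25 583] [[512.35733349 219.52497574 126.        ]]
71 [129 145  19  21 172] [[512.27267077 215.57631891  71.        ]]
71 [ 49 150  26  21 416] [[520.31188908 278.78365314  71.        ]]
96 [113 147  22  22 206] [[512.26289544 215.91936165  96.        ]]
```

View pics/w2z.png

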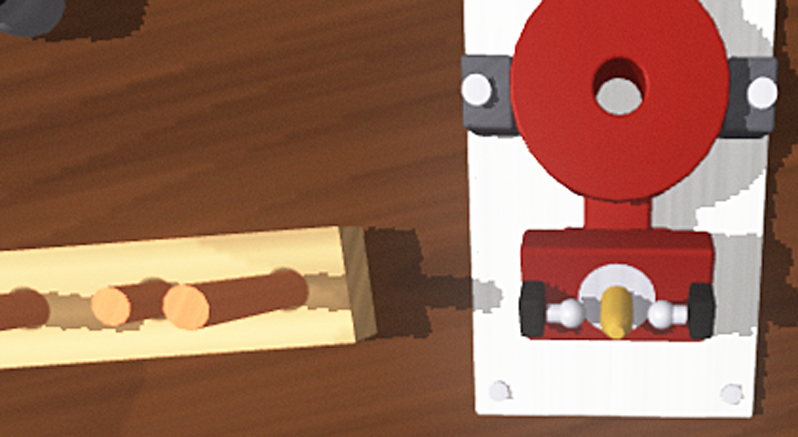

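Emit:
drive_tool:
  commands:
    - {"angular": [0,0,0],"dp": [0.014,-0.048,0.022],"hand": 0.45}
    - {"angular": [0,0,0],"dp": [0.014,-0.048,0.022],"hand": 0.45}
    - {"angular": [0,0,0],"dp": [0.013,-0.046,0.022],"hand": 0.45}
    - {"angular": [0,0,0],"dp": [0,0,0.022],"hand": 0.45}

```text
clock: 2.62
eef_pos: [518.7, 210.6, 156.6]
tcp_rot: [-0.001, 0.994, -0.11, 0.002]
contact_force: [0.3, 0.4, -0.3]
grip_width: 47.9
```

```bash
cat >> h.py <<'E'
def rel(target,s=None):
    s=s or state(); q=s["tcp_rot"]; Rt=R.from_quat([q[1],q[2],q[3],q[0]]).as_matrix()
    return (Rt.T@(np.array(target)-s["eef_pos"])).round(1)
E
python3 - <<'E'
from h import *
s,p,d=grab("wrist","w3"); print(s["clock"],s["eef_pos"],s["tcp_rot"],s["grip_width"],rel([512.4,219.5,75],s))
E_=ext("wrist",s); C=cloud(E_,d)
m=(C[...,2]>118)&(C[...,2]<135)&(np.hypot(C[...,0]-512,C[...,1]-220)<25); v,u=np.nonzero(m); print(len(u),onplane(E_,[[u.mean(),v.mean()]],126) if len(u) else 0)
E
```

```text
2.625 [518.73730393 210.59241401 156.61963839] [-5.73364737e-04  9.93906812e-01 -1.10211201e-01  1.55305361e-03] 47.85365182416695 [-8.4 -7.2 81.6]
863 [[514.30833116 220.69305043 126.        ]]
```

View pics/w3.png

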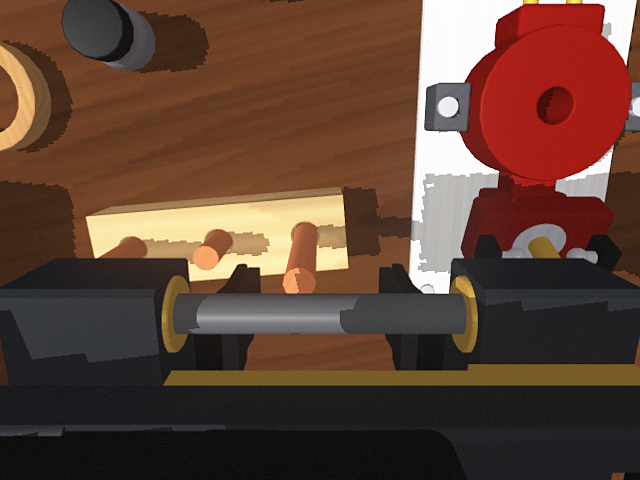

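Emit:
drive_tool:
  commands:
    - {"angular": [0,0,0],"dp": [-0.008,-0.008,0],"hand": 0.45}
    - {"angular": [0,0,0],"dp": [0,0,0],"hand": 0.45}

```text
clock: 2.92
eef_pos: [511.2, 215.3, 153.6]
tcp_rot: [0.002, 0.994, -0.113, -0.001]
contact_force: [-0.2, 0.1, -0.2]
grip_width: 48.1
```

Run:
```python
from h import *
s=state(); print(s["eef_pos"],s["tcp_rot"],rel([512.5,220.3,75],s))
E_,p,d=load("wrist","w3"); C=cloud(E_,d)
h=np.zeros((480,640),np.uint8); h[75:135,525:590]=abs(C[75:135,525:590,2]-56)>4
n,l,st,ce=cv2.connectedComponentsWithStats(h); i=l[105,555]
v,u=np.nonzero(l==i); X=onplane(E_,np.c_[u,v],56)[:,:2].astype(np.float32); print(len(u),cv2.minEnclosingCircle(X),X.mean(0))
```

```text
[511.21823921 215.32054943 153.56663099] [ 1.71165898e-03  9.93648087e-01 -1.12516882e-01 -7.07847203e-04] [ 0.2 -5.4 78.5]
903 ((562.835205078125, 57.985694885253906), 10.30909252166748) [562.92065   58.131676]
```

Emit:
drive_tool:
  commands:
    - {"angular": [0,0,0],"dp": [0,-0.005,0.01],"hand": 0.45}
    - {"angular": [0,0,0],"dp": [0,0,0.03],"hand": 0.45}
    - {"angular": [0,0,0],"dp": [0,0,0.03],"hand": 0.45}
    - {"angular": [0,0,0],"dp": [0,0,0.009],"hand": 0.45}

```text
clock: 3.42
eef_pos: [515.3, 219.0, 75.4]
tcp_rot: [0.001, 0.993, -0.114, 0.003]
contact_force: [-0.5, 0.3, 0.2]
grip_width: 47.6
```

Run:
```python
from h import *
s,p,d=grab("wrist","w4"); print(s["eef_pos"],s["tcp_rot"],rel([512.5,220.3,75],s))
grab("scene","s4")
a=cv2.imread("pics/s4.png"); cv2.imwrite("pics/s4z.png",cv2.resize(a[130:290,330:530],None,fx=3,fy=3))
```

```text
[515.2769985  219.04656993  75.36117776] [ 0.0014322   0.99346757 -0.11406185  0.00316598] [-3.  -0.6  0.3]
```

View pics/w4.png

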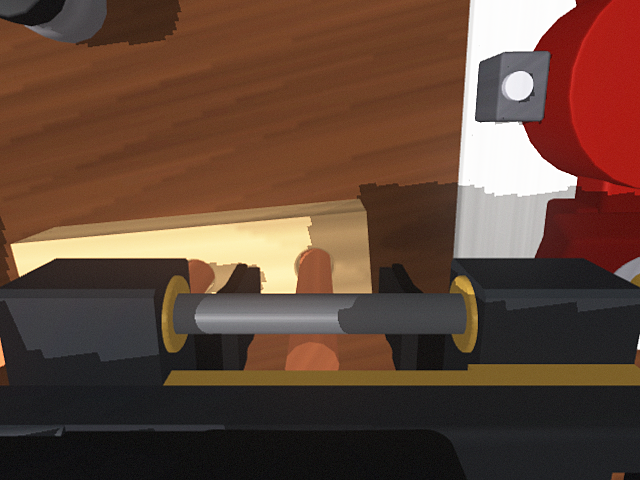

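View pics/s4z.png

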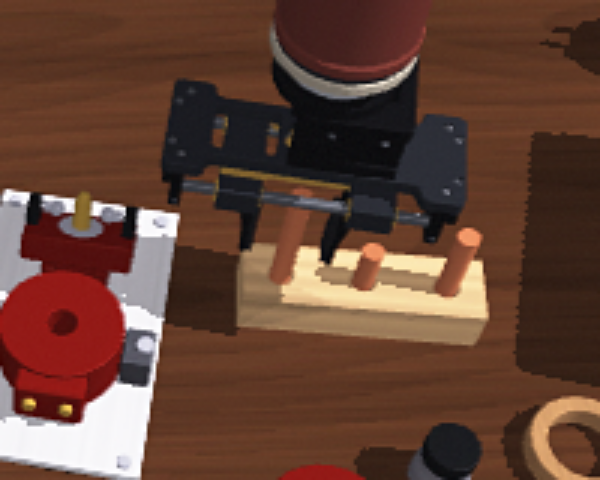

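Emit:
drive_tool:
  commands:
    - {"angular": [0,0,0],"dp": [-0.003,-0.0005,0],"hand": 0.5}
    - {"angular": [0,0,0],"dp": [0,0,0],"hand": 0.9}
    - {"angular": [0,0,0],"dp": [0,0,0],"hand": 1}
    - {"angular": [0,0,0],"dp": [0,0,0],"hand": 1}
    - {"angular": [0,0,0],"dp": [0,0,0],"hand": 1}
  grip_force: 30

```text
clock: 4.15
eef_pos: [514.5, 221.5, 79.7]
tcp_rot: [0.0, 0.993, -0.114, 0.006]
contact_force: [0.6, 1.4, -1.0]
grip_width: 15.5
```

Run:
```python
from h import *
s=state(); print(s["eef_pos"],s["tcp_rot"],s["grip_width"],s["contact_force"])
q=s["tcp_rot"]; print(R.from_quat([q[1],q[2],q[3],q[0]]).as_matrix().round(4))
```

```text
[514.5367442  221.54385919  79.68895448] [ 2.48129542e-04  9.93450703e-01 -1.14112129e-01  5.83618969e-03] 15.542335127943758 [ 0.61784779  1.41667781 -1.01685062]
[[ 9.739e-01 -2.267e-01  1.150e-02]
 [-2.267e-01 -9.740e-01 -1.800e-03]
 [ 1.170e-02 -8.000e-04 -9.999e-01]]
```

Emit:
drive_tool:
  commands:
    - {"angular": [0,0,0],"dp": [0,0,-0.015],"hand": 1}
    - {"angular": [0,0,0],"dp": [0,0,-0.02],"hand": 1}
    - {"angular": [0,0,0],"dp": [0,0,-0.025],"hand": 1}
    - {"angular": [0,-0.6,0],"dp": [0,0,-0.025],"hand": 1}
    - {"angular": [0,0,0],"dp": [0,0,0],"hand": 1}

```text
clock: 4.78
eef_pos: [513.4, 222.1, 171.7]
tcp_rot: [-0.001, 0.994, -0.114, 0.001]
contact_force: [0.0, 0.3, -2.3]
grip_width: 15.0
```

Run:
```python
from h import *
s,p,d=grab("wrist","w5"); print(s["clock"],s["eef_pos"],s["tcp_rot"],s["grip_width"],s["contact_force"])
grab("scene","s5")
a=cv2.imread("pics/s5.png"); cv2.imwrite("pics/s5z.png",cv2.resize(a[100:290,330:530],None,fx=3,fy=3))
print(rel([562.5,57.5,160],s))
```

```text
4.775 [513.42516782 222.14436286 171.65037246] [-6.99591904e-04  9.93507621e-01 -1.13757740e-01  1.13721769e-03] 15.04934519372137 [ 0.04590462  0.32079086 -2.27089913]
[ 85.  149.3  11.6]
```

View pics/s5z.png

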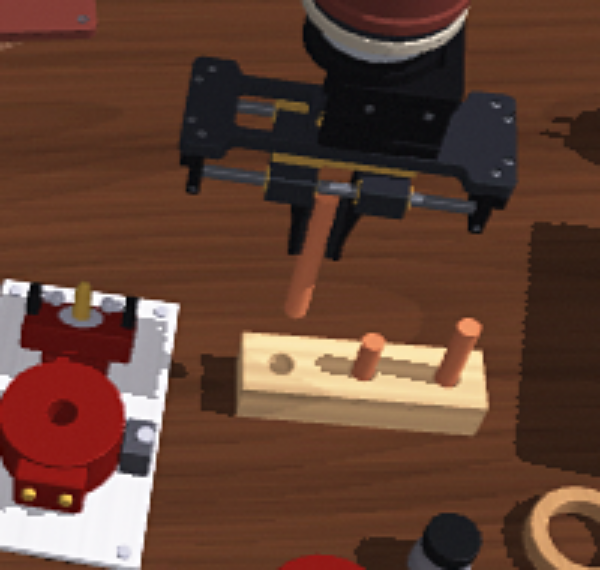

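View pics/w5.png

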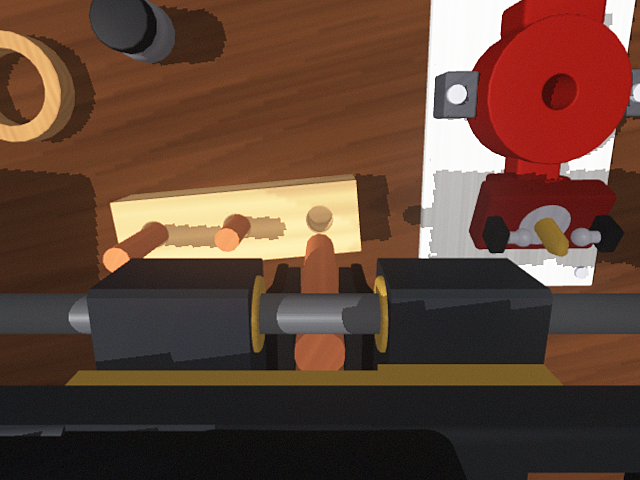

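```bash
cat > bar.py <<'E'
from h import *
from scipy.optimize import least_squares
def fitbar(tags,tcp,zlo,zhi,verbose=True):
    for n,t in tags:
        E_,p,d=load(n,t); C=cloud(E_,d); hsv=cv2.cvtColor(p,cv2.COLOR_RGB2HSV)
        m=(d>0)&(np.hypot(C[...,0]-tcp[0],C[...,1]-tcp[1])<22)&(C[...,2]>zlo)&(C[...,2]<zhi)&(hsv[...,0]<20)&(hsv[...,1]>90)
        m=cv2.erode(m.astype(np.uint8),np.ones((3,3)))>0
        P=C[m]
        if len(P)<20: print(n,"few",len(P)); continue
        z0=P[:,2].mean()
        def f(a):
            dr=np.array([a[2],a[3],1]); dr/=np.linalg.norm(dr); w=P-np.array([a[0],a[1],z0]); return np.linalg.norm(np.cross(w,dr),axis=1)-8
        c=E_[2][:2]-P[:,:2].mean(0); c/=np.linalg.norm(c)
        g=least_squares(f,[*(P[:,:2].mean(0)-6*c),0,0],loss="soft_l1",f_scale=1.0)
        print(n,len(P),"z0",z0.round(1),"zmin",P[:,2].min().round(1),"xy",g.x[:2].round(1),"slope",g.x[2:].round(3),"rms",np.sqrt((g.fun**2).mean()).round(2))
E
python3 - <<'E'
from bar import *
fitbar((("scene","s5"),("wrist","w5")),(513.4,222.1),60,155)
E
```

```text
scene 81 z0 126.8 zmin 101.1 xy [510.5 222.2] slope [ 0.008 -0.023] rms 0.95
wrist 700 z0 130.9 zmin 101.4 xy [510.7 222. ] slope [ 0.01  -0.001] rms 0.18
```

```bash
python3 -c "
from h import *
print(rel([565.5,57.5,165]))"
```

```text
[ 88.9 147.7   4.1]
```

Emit:
drive_tool:
  commands:
    - {"angular": [0,0,0],"dp": [0.018,0.03,0],"hand": 1}
    - {"angular": [0,0,0],"dp": [0.027,0.045,0],"hand": 1}
    - {"angular": [0,0,0],"dp": [0.024,0.04,0],"hand": 1}
    - {"angular": [0,0,0],"dp": [0.013,0.022,0],"hand": 1}
    - {"angular": [0,0,0],"dp": [0,0,0],"hand": 1}

```text
clock: 5.5
eef_pos: [558.8, 64.8, 163.0]
tcp_rot: [0.001, 0.994, -0.112, -0.004]
contact_force: [-0.2, 0.3, -2.2]
grip_width: 15.2
```

Run:
```python
from bar import *
s,p,d=grab("wrist","w6"); print(s["clock"],s["eef_pos"],s["tcp_rot"],s["grip_width"],s["contact_force"])
grab("scene","s6")
a=cv2.imread("pics/s6.png"); cv2.imwrite("pics/s6z.png",cv2.resize(a[100:290,280:480],None,fx=3,fy=3))
fitbar((("scene","s6"),("wrist","w6")),s["eef_pos"],65,s["eef_pos"][2]-15)
print(rel([565.5,57.5,160],s))
```

```text
5.5 [558.81864152  64.76884544 162.98651774] [ 0.00110489  0.99366037 -0.11233476 -0.00432909] 15.190837023123034 [-0.17526511  0.28172237 -2.1602584 ]
scene 82 z0 120.1 zmin 94.0 xy [555.5  66.5] slope [0.036 0.011] rms 0.86
wrist 737 z0 123.7 zmin 93.7 xy [555.7  64.5] slope [0.02 0.  ] rms 0.18
[8.2 5.6 2.9]
```

View pics/w6.png

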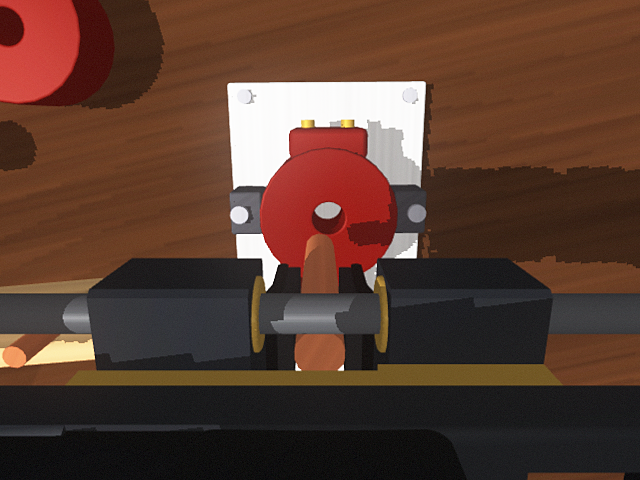

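View pics/s6z.png

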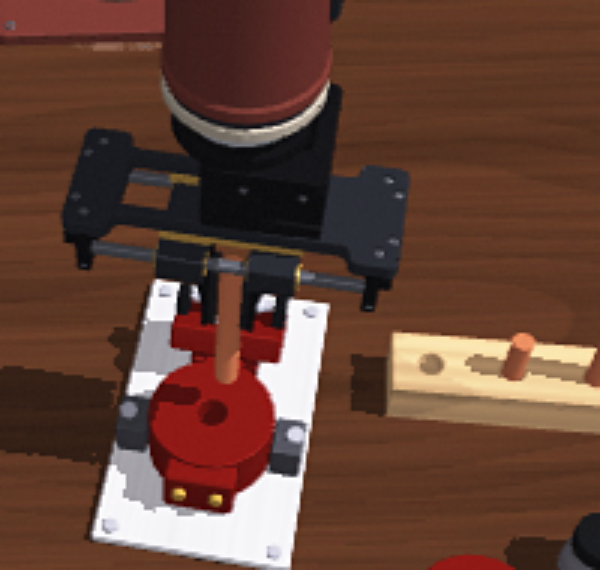

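Run:
```python
from h import *
E_,p,d=load("wrist","w6"); C=cloud(E_,d)
h=np.zeros((480,640),np.uint8); h[190:245,300:355]=abs(C[190:245,300:355,2]-56)>4
n,l,st,ce=cv2.connectedComponentsWithStats(h); i=l[213,327]
v,u=np.nonzero(l==i); print(st[i]); X=onplane(E_,np.c_[u,v],56)[:,:2].astype(np.float32); print(len(u),X.min(0),X.max(0),cv2.minEnclosingCircle(X))
# circle from rim points above row 215
b=cv2.findContours((l==i).astype(np.uint8),0,1)[0][0][:,0]; b=b[b[:,1]<222]
B=onplane(E_,b,56)[:,:2]
A=np.c_[2*B,np.ones(len(B))]; c=np.linalg.lstsq(A,(B**2).sum(1),rcond=None)[0]; print(c[:2],np.sqrt(c[2]+c[0]**2+c[1]**2))
m=(abs(C[...,2]-56)<5); 
hsv=cv2.cvtColor(p,cv2.COLOR_RGB2HSV); m&=hsv[...,1]>130; m[:, :255]=0; m[:,400:]=0; m[:145]=0; m[240:]=0
v,u=np.nonzero(m); X=onplane(E_,np.c_[u,v],56); 
ex=np.array([.9766,-.2150]); ey=np.array([.2150,.9766])
print("ring y extents",(X[:,:2]@ey).min(),(X[:,:2]@ey).max(), "window y",np.array([562.5,57.4])@ey)
```

```text
[312 202  33  30 754]
754 [553.3679    46.412636] [573.16736  66.84668] ((563.1156616210938, 56.855262756347656), 10.455920219421387)
[562.95402134  56.70662613] 10.022503471459787
ring y extents 132.31767682550455 220.83567067602021 window y 176.99434
```

Emit:
drive_tool:
  commands:
    - {"angular": [0,1.1,0],"dp": [0.008,0.006,0],"hand": 1}
    - {"angular": [0,0,0],"dp": [0,0,0.005],"hand": 1}

```text
clock: 5.85
eef_pos: [564.7, 62.1, 158.1]
tcp_rot: [0.001, 0.994, -0.109, 0.006]
contact_force: [-0.3, 0.5, -2.3]
grip_width: 15.5
```

Run:
```python
from bar import *
s,p,d=grab("wrist","w7"); print(s["clock"],s["eef_pos"],s["tcp_rot"],s["grip_width"],s["contact_force"])
fitbar((("wrist","w7"),),s["eef_pos"],65,s["eef_pos"][2]-15)
```

```text
5.85 [564.71801687  62.07924746 158.0787022 ] [ 0.00142051  0.99405127 -0.10873815  0.00600536] 15.51098524774851 [-0.323323    0.53903439 -2.26761226]
wrist 758 z0 118.8 zmin 88.7 xy [562.4  61.7] slope [0.    0.004] rms 0.18
```

View pics/w7.png

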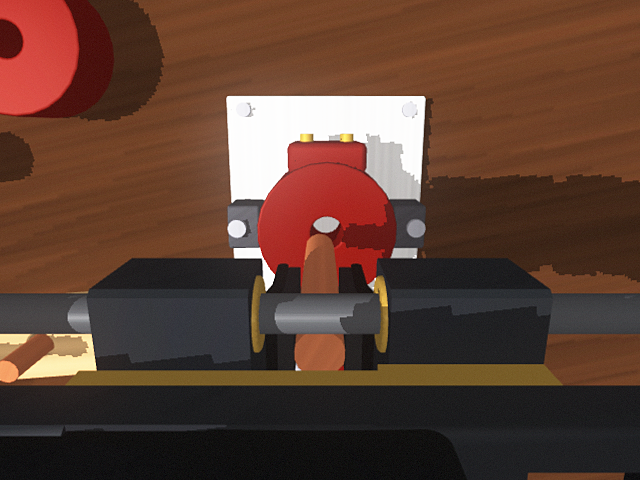

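Emit:
drive_tool:
  commands:
    - {"angular": [0,0,0],"dp": [0.0015,0.0045,0.008],"hand": 1}
    - {"angular": [0,0,0],"dp": [0,0,0.008],"hand": 1}

```text
clock: 6.15
eef_pos: [564.6, 58.3, 140.4]
tcp_rot: [0.001, 0.994, -0.108, 0.005]
contact_force: [-0.1, -0.2, -2.3]
grip_width: 15.0
```

Run:
```python
from bar import *
s,p,d=grab("wrist","w8"); print(s["clock"],s["eef_pos"],s["tcp_rot"],s["grip_width"],s["contact_force"])
grab("scene","s8")
a=cv2.imread("pics/s8.png"); cv2.imwrite("pics/s8z.png",cv2.resize(a[160:290,280:440],None,fx=4,fy=4))
fitbar((("wrist","w8"),("scene","s8")),s["eef_pos"],65,s["eef_pos"][2]-15)
```

```text
6.15 [564.56487881  58.30072499 140.37948995] [ 0.00127723  0.9941564  -0.1078099   0.00533381] 14.98258372827824 [-0.12216447 -0.16960999 -2.27754192]
wrist 702 z0 100.8 zmin 71.8 xy [562.2  57.9] slope [-0.     0.003] rms 0.19
scene 74 z0 97.0 zmin 71.7 xy [562.   58.9] slope [0.011 0.009] rms 0.84
```

View pics/s8z.png

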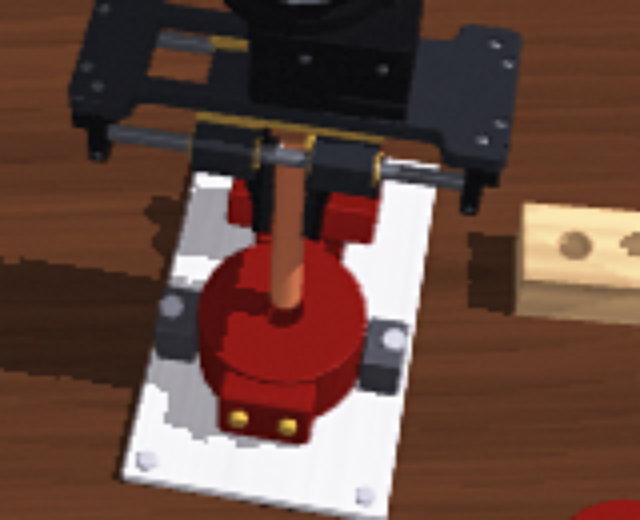

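Emit:
drive_tool:
  commands:
    - {"angular": [0,0,0],"dp": [0.001,0.001,0.006],"hand": 1}
    - {"angular": [0,0,0],"dp": [0,0,0.007],"hand": 1}
    - {"angular": [0,0,0],"dp": [0,0,0.006],"hand": 1}

```text
clock: 6.62
eef_pos: [565.3, 57.6, 120.0]
tcp_rot: [0.001, 0.994, -0.108, 0.005]
contact_force: [0.2, -0.1, -2.1]
grip_width: 15.3
```

Run:
```python
from bar import *
s,p,d=grab("wrist","w9"); print(s["clock"],s["eef_pos"],s["tcp_rot"],s["grip_width"],s["contact_force"],s["torque"])
fitbar((("wrist","w9"),),s["eef_pos"],60,s["eef_pos"][2]-15)
```

```text
6.625 [565.31361301  57.56003297 120.0480239 ] [ 0.00102135  0.99418254 -0.1075908   0.0049252 ] 15.282519428901146 [ 0.21827551 -0.11695217 -2.12310741] [0.06846367 0.01929483 0.04098707]
wrist 605 z0 84.8 zmin 62.1 xy [562.9  57.2] slope [0.003 0.002] rms 0.18
```

Emit:
drive_tool:
  commands:
    - {"angular": [0,0,0],"dp": [0,0,0.01],"hand": 1}
    - {"angular": [0,0,0],"dp": [0,0,0.01],"hand": 1}
    - {"angular": [0,0,0],"dp": [0,0,0.008],"hand": 1}

```text
clock: 7.05
eef_pos: [565.3, 57.4, 89.6]
tcp_rot: [0.001, 0.994, -0.108, 0.005]
contact_force: [0.2, -0.0, -2.7]
grip_width: 15.2
```

Emit:
drive_tool:
  commands:
    - {"angular": [0,0,0],"dp": [0,0,0.003],"hand": 1}
    - {"angular": [0,0,0],"dp": [0,0,0.003],"hand": 1}

```text
clock: 7.3
eef_pos: [565.6, 57.5, 83.4]
tcp_rot: [0.001, 0.994, -0.108, 0.005]
contact_force: [-4.5, -1.7, 24.9]
grip_width: 15.4
```

Emit:
drive_tool:
  commands:
    - {"angular": [0,0,0],"dp": [0,0,-0.001],"hand": 1}
    - {"angular": [0,0,0],"dp": [0,0,0],"hand": 0.7}
    - {"angular": [0,0,0],"dp": [0,0,0],"hand": 0.45}
    - {"angular": [0,0,0],"dp": [0,0,0],"hand": 0.45}

```text
clock: 7.8
eef_pos: [566.7, 57.7, 85.5]
tcp_rot: [0.001, 0.994, -0.108, 0.006]
contact_force: [0.1, -0.4, 0.6]
grip_width: 37.5
```

Run:
```python
from bar import *
s,p,d=grab("wrist","w10"); print(s["clock"],s["eef_pos"],s["tcp_rot"],s["grip_width"],s["contact_force"],s["torque"])
grab("scene","s10")
a=cv2.imread("pics/s10.png"); cv2.imwrite("pics/s10z.png",cv2.resize(a[160:290,280:440],None,fx=4,fy=4))
```

```text
7.8 [566.70330524  57.66954098  85.52028909] [ 8.82647382e-04  9.94174504e-01 -1.07612980e-01  5.97679609e-03] 37.50566607356213 [ 0.0535114  -0.4399337   0.56388959] [ 0.02860676  0.09115795 -0.0015515 ]
```

View pics/s10z.png

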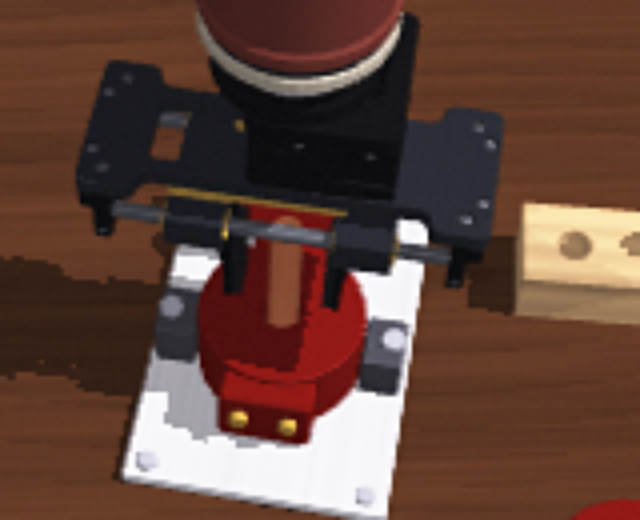

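View pics/w10.png

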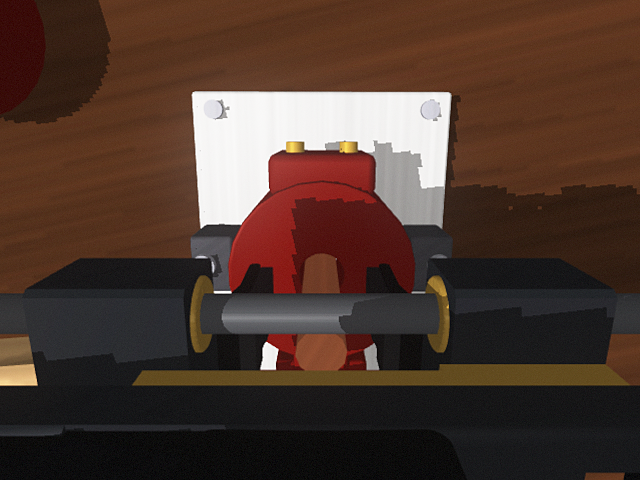

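Emit:
drive_tool:
  commands:
    - {"angular": [0,0,0],"dp": [0,0,-0.02],"hand": 0.4}
    - {"angular": [0,0,0],"dp": [0,0,-0.035],"hand": 0.4}
    - {"angular": [0,-0.6,0],"dp": [0,0,-0.05],"hand": 0.35}
    - {"angular": [0,0,0],"dp": [-0.03,0,-0.03],"hand": 0.35}
    - {"angular": [0,0,0],"dp": [-0.05,0,0],"hand": 0.35}

```text
clock: 8.52
eef_pos: [487.9, 76.1, 230.0]
tcp_rot: [-0.001, 0.994, -0.108, 0.002]
contact_force: [-0.0, 0.5, 0.2]
grip_width: 56.6
```

Run:
```python
from bar import *
s,p,d=grab("wrist","w11"); print(s["clock"],s["eef_pos"],s["tcp_rot"],s["grip_width"],s["contact_force"])
grab("top","t11")
a=cv2.imread("pics/t11.png"); cv2.imwrite("pics/t11z.png",cv2.resize(a[180:320,180:380],None,fx=3,fy=3))
fitbar((("wrist","w11"),),(563,57),62,125)
print(rel([484.4,-253.7,150],s))
```

```text
8.525 [487.86875112  76.12459068 229.96471641] [-0.00143049  0.99419806 -0.10754219  0.00168726] 56.555559231509676 [-0.04141088  0.51298062  0.16718992]
wrist few 0
[ 66.9 323.2  79.1]
```

View pics/w11.png

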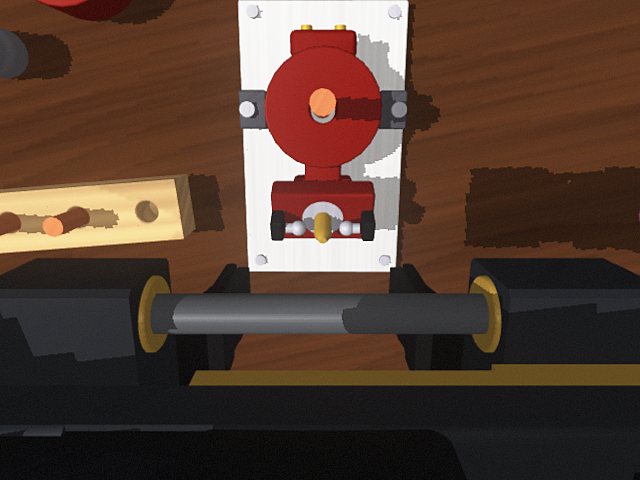

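Run:
```python
from h import *
E_,p,d=load("wrist","w11"); C=cloud(E_,d)
m=(C[...,2]>115)&(np.hypot(C[...,0]-563,C[...,1]-57)<25)&(C[...,2]<150); v,u=np.nonzero(m); print("bar top",len(u),onplane(E_,[[u.mean(),v.mean()]],130),np.median(C[m][:,2]))
cv2.imwrite("pics/w11z.png",cv2.resize(p[170:280,240:410,::-1],None,fx=4.5,fy=4.5,interpolation=cv2.INTER_CUBIC))
hsv=cv2.cvtColor(p,cv2.COLOR_RGB2HSV)
w=((hsv[...,1]<60)&(hsv[...,2]>150)).astype(np.uint8)
ex=np.array([.9766,-.2150]); ey=np.array([.2150,.9766])
w2=((hsv[...,1]<60)&(hsv[...,2]>60)&(abs(C[...,2]-70)<12)).astype(np.uint8); 
v,u=np.nonzero(w2[215:245,285:362]); print(u.min()+285,u.max()+285)
yel=((hsv[...,0]>15)&(hsv[...,0]<35)&(hsv[...,1]>120)).astype(np.uint8); yel[:170]=0; yel[270:]=0;yel[:,:290]=0;yel[:,350:]=0
v,u=np.nonzero(yel); print("pin px",u.mean(),u.min(),u.max(),v.min(),v.max())
for nm,px in (("ballL",(299,229.5)),("ballR",(347,229))):
    X=onplane(E_,[px],67.5)[0]; print(nm,X, "depth",C[int(px[1]),int(px[0])])
# predicted projections
o=np.array([562.8,57.1]); s=np.array([*(o-85*ex),56]); zz=np.array([*(-np.sin(np.radians(25))*ex),np.cos(np.radians(25))]); Y=np.array([*ey,0])
print("seat",s,"z",zz); 
for nm,P in (("bL",s+12.7*zz+18.9*Y),("bR",s+12.7*zz-18.9*Y),("tip",s+28*zz),("seat",s)): print(nm,P.round(1),proj(E_,P).round(1))
```

```text
bar top 574 [[563.9414702   57.18069198 130.        ]] 130.690196890881
286 359
pin px 322.0977272727273 314 330 213 242
ballL [476.41987855  94.66397593  67.5       ] depth [478.48255961  93.8303301   74.73661167]
ballR [468.80212846  57.70161527  67.5       ] depth [470.34731914  57.7658787   73.55729124]
seat [479.789  75.375  56.   ] z [-0.41272899  0.09086293  0.90630779]
bL [478.6  95.   67.5] [[298.  226.9]]
bR [470.5  58.1  67.5] [[346.1 227.1]]
tip [468.2  77.9  81.4] [[322.1 239.6]]
seat [479.8  75.4  56. ] [[322.  217.2]]
```

View pics/w11z.png

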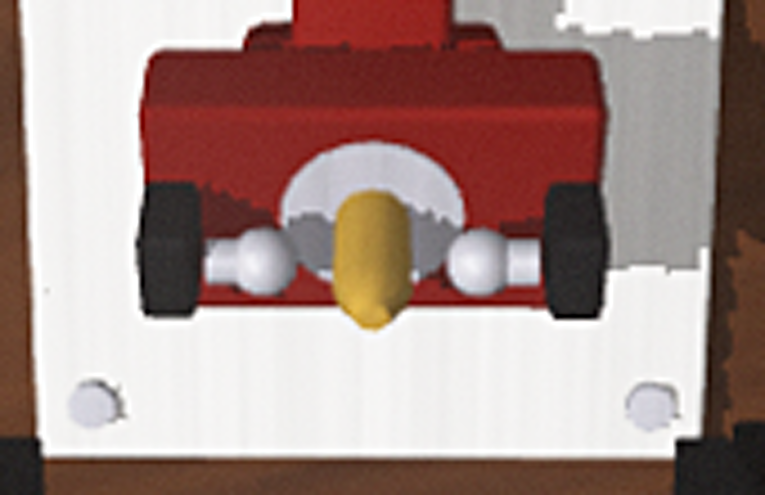

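Emit:
drive_tool:
  commands:
    - {"angular": [0,0,-9],"dp": [0.011,0.054,0],"hand": 0.3}
    - {"angular": [0,0,-9],"dp": [0.003,0.055,0],"hand": 0.3}
    - {"angular": [0,0,-9],"dp": [-0.006,0.055,0],"hand": 0.3}
    - {"angular": [0,0,-9],"dp": [-0.014,0.053,0],"hand": 0.3}
    - {"angular": [0,0,-9],"dp": [-0.022,0.05,0],"hand": 0.3}

```text
clock: 9.25
eef_pos: [486.8, -198.1, 237.5]
tcp_rot: [0.004, 0.955, 0.296, 0.005]
contact_force: [0.6, -0.3, 0.7]
grip_width: 60.7
```

```bash
cat >> h.py <<'E'
def yaw(s):
    q=s["tcp_rot"]; M=R.from_quat([q[1],q[2],q[3],q[0]]).as_matrix(); return np.degrees(np.arctan2(M[1,0],M[0,0])).round(2), M[:,2].round(4)
E
python3 - <<'E'
from h import *
s=state(); print(s["clock"],s["eef_pos"],yaw(s),s["qpos"].round(2),rel([484.4,-253.7,150],s))
E
```

```text
9.25 [ 486.76062553 -198.14774629  237.50754855] (np.float64(34.49), array([ 0.0113, -0.0049, -0.9999])) [ 0.8   0.1  -0.53  1.73  0.05  1.31 -0.71] [-34.   43.5  87.7]
```

Emit:
drive_tool:
  commands:
    - {"angular": [0.6,-0.4,1],"dp": [-0.04,0.022,0.02],"hand": 0.3}
    - {"angular": [0,0,0.5],"dp": [-0.04,0.02,0.02],"hand": 0.3}
    - {"angular": [0,0,0],"dp": [0,0,0],"hand": 0.3}

```text
clock: 9.62
eef_pos: [442.8, -285.7, 199.6]
tcp_rot: [0.001, 0.959, 0.282, 0.001]
contact_force: [0.6, 0.2, 0.3]
grip_width: 60.9
```

Run:
```python
from h import *
s,p,d=grab("wrist","w12"); print(s["clock"],s["eef_pos"],yaw(s))
E_=ext("wrist",s); C=cloud(E_,d)
hsv=cv2.cvtColor(p,cv2.COLOR_RGB2HSV)
m=((C[...,2]>70)&(C[...,2]<88)&(np.hypot(C[...,0]-484,C[...,1]+254)<30)).astype(np.uint8)
n,l,st,ce=cv2.connectedComponentsWithStats(m); i=1+st[1:,4].argmax(); print(st[i])
v,u=np.nonzero(l==i); r=cv2.minAreaRect(onplane(E_,np.c_[u,v],78.5)[:,:2].astype(np.float32)); print(r)
print(rel([*r[0],33],s))
```

```text
9.625 [ 442.75072361 -285.65926737  199.61518777] (np.float64(32.74), array([ 0.0024, -0.0019, -1.    ]))
[ 289  121   43   44 1800]
((484.4917297363281, -253.03182983398438), (27.56331443786621, 27.468172073364258), 32.77545166015625)
[ 52.6  -5.4 166.7]
```

View pics/w12.png

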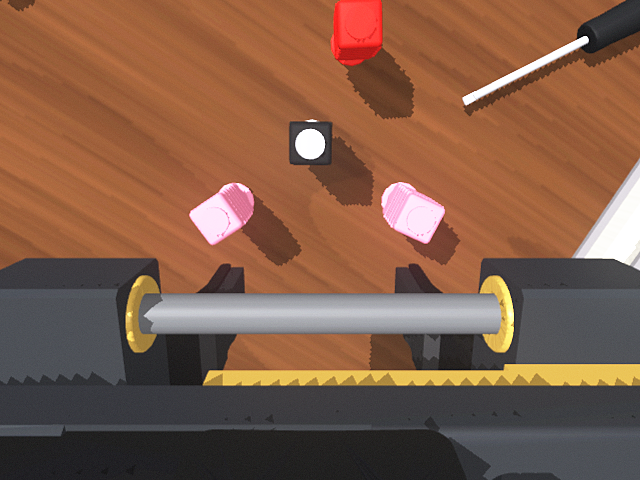

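Emit:
drive_tool:
  commands:
    - {"angular": [0,0,0],"dp": [0.027,-0.003,0.03],"hand": 0.3}
    - {"angular": [0,0,0],"dp": [0.025,-0.003,0.03],"hand": 0.3}
    - {"angular": [0,0,0],"dp": [0,0,0],"hand": 0.3}

```text
clock: 10.05
eef_pos: [490.1, -247.3, 143.9]
tcp_rot: [0.003, 0.959, 0.285, 0.005]
contact_force: [0.6, 0.3, 0.3]
grip_width: 61.1
```

Run:
```python
from h import *
s=state(); print(s["clock"],s["eef_pos"],yaw(s),rel([484.5,-253.2,33],s))
```

```text
10.05 [ 490.14078108 -247.27800342  143.9261088 ] (np.float64(33.11), array([ 0.0106, -0.0036, -0.9999])) [ -8.7   0.9 110.9]
```

Emit:
drive_tool:
  commands:
    - {"angular": [0.5,-0.4,0],"dp": [-0.0085,0.001,0.02],"hand": 0.3}
    - {"angular": [0,0,0],"dp": [0,0,0.03],"hand": 0.3}
    - {"angular": [0,0,0],"dp": [0,0,0],"hand": 0.3}

```text
clock: 10.42
eef_pos: [484.3, -254.1, 95.2]
tcp_rot: [0.001, 0.958, 0.285, 0.001]
contact_force: [-0.3, -0.6, 0.3]
grip_width: 60.7
```

Run:
```python
from h import *
s=state(); print(s["clock"],s["eef_pos"],yaw(s),rel([484.5,-253.2,33],s))
```

```text
10.425 [ 484.32656    -254.13370707   95.17074259] (np.float64(33.17), array([ 0.0021, -0.0024, -1.    ])) [ 0.6 -0.9 62.2]
```

Aligned; descend over the handle.

Emit:
drive_tool:
  commands:
    - {"angular": [0,0,0],"dp": [0.0005,-0.001,0.025],"hand": 0.3}
    - {"angular": [0,0,0],"dp": [0,0,0.025],"hand": 0.3}
    - {"angular": [0,0,0],"dp": [0,0,0.01],"hand": 0.3}
    - {"angular": [0,0,0],"dp": [0,0,0],"hand": 0.3}

```text
clock: 10.92
eef_pos: [486.2, -256.6, 39.3]
tcp_rot: [0.004, 0.959, 0.284, 0.002]
contact_force: [0.3, 0.2, -0.6]
grip_width: 60.8
```

Run:
```python
from h import *
s=state(); print(s["clock"],s["eef_pos"],yaw(s),rel([484.5,-253.2,33],s),s["contact_force"])
```

```text
10.925 [ 486.19808794 -256.62421813   39.33492642] (np.float64(33.03), array([ 0.007 , -0.0066, -1.    ])) [ 0.4 -3.9  6.3] [ 0.34219692  0.1707753  -0.61019645]
```

Emit:
drive_tool:
  commands:
    - {"angular": [0.55,-0.1,0],"dp": [0.0005,-0.004,0.005],"hand": 0.3}
    - {"angular": [0,0,0],"dp": [0,0,0.001],"hand": 0.3}

```text
clock: 11.18
eef_pos: [485.4, -253.5, 35.0]
tcp_rot: [0.001, 0.959, 0.284, 0.001]
contact_force: [0.9, -0.2, -0.6]
grip_width: 60.7
```

Run:
```python
from h import *
s=state(); print(s["clock"],s["eef_pos"],yaw(s),rel([484.5,-253.2,33],s),s["contact_force"])
```

```text
11.175 [ 485.39718755 -253.50042253   35.02127345] (np.float64(33.01), array([ 2.e-03, -5.e-04, -1.e+00])) [-0.6 -0.7  2. ] [ 0.91767062 -0.23435148 -0.649841  ]
```

Emit:
drive_tool:
  commands:
    - {"angular": [0,0,0],"dp": [0,-0.0005,0.001],"hand": 0.5}
    - {"angular": [0,0,0],"dp": [0,0,0.0005],"hand": 0.8}
    - {"angular": [0,0,0],"dp": [0,0,0.0005],"hand": 1}
    - {"angular": [0,0,0],"dp": [0,0,0.0005],"hand": 1}
    - {"angular": [0,0,0],"dp": [0,0,0],"hand": 1}
  grip_force: 55

```text
clock: 11.8
eef_pos: [485.6, -253.2, 33.2]
tcp_rot: [0.001, 0.959, 0.284, 0.001]
contact_force: [-0.8, 0.1, -0.1]
grip_width: 27.8
```

Run:
```python
from h import *
s=state(); print(s["clock"],s["eef_pos"],yaw(s),s["contact_force"],s["grip_width"])
```

```text
11.8 [ 485.57026125 -253.2312278    33.19814568] (np.float64(33.02), array([ 0.003 , -0.0012, -1.    ])) [-0.84879475  0.14575996 -0.12422171] 27.75244848837159
```

Emit:
drive_tool:
  commands:
    - {"angular": [0,0,0],"dp": [0,0,-0.03],"hand": 1}
    - {"angular": [0,0,0],"dp": [0,0,-0.045],"hand": 1}
    - {"angular": [0,0,0],"dp": [0,0,-0.045],"hand": 1}
    - {"angular": [0,0,0],"dp": [0,0,-0.035],"hand": 1}
    - {"angular": [0,0,9],"dp": [0.022,-0.048,-0.005],"hand": 1}

```text
clock: 12.42
eef_pos: [475.5, -202.7, 195.8]
tcp_rot: [-0.001, 0.979, 0.204, -0.0]
contact_force: [0.8, 2.1, -2.0]
grip_width: 27.5
```

Emit:
drive_tool:
  commands:
    - {"angular": [0,0,9],"dp": [0.014,-0.05,0],"hand": 1}
    - {"angular": [0,0,9],"dp": [0.006,-0.052,0],"hand": 1}
    - {"angular": [0,0,9],"dp": [-0.002,-0.052,0],"hand": 1}
    - {"angular": [0,0,9],"dp": [-0.01,-0.052,0],"hand": 1}
    - {"angular": [0,0,0],"dp": [-0.016,-0.049,0],"hand": 1}

```text
clock: 13.05
eef_pos: [442.7, 63.5, 196.5]
tcp_rot: [0.0, 0.993, -0.121, 0.0]
contact_force: [1.3, 0.4, -1.6]
grip_width: 27.8
```

Run:
```python
from h import *
s=state(); print(s["clock"],s["eef_pos"],yaw(s),s["qpos"].round(2),s["grip_width"],rel([430,86.2,190],s))
```

```text
13.05 [442.68115475  63.54223422 196.51037709] (np.float64(-13.9), array([ 9.e-04, -3.e-04, -1.e+00])) [ 0.53 -0.04 -0.75  1.94 -0.03  1.23 -2.01] 27.768325834394883 [-17.8 -18.9   6.5]
```

Emit:
drive_tool:
  commands:
    - {"angular": [0,0,-1.4],"dp": [-0.009,-0.009,0],"hand": 1}
    - {"angular": [0,6.3,0],"dp": [-0.003,-0.004,0],"hand": 1}
    - {"angular": [0,6.3,0],"dp": [0,0,0],"hand": 1}
    - {"angular": [0,6.3,0],"dp": [0,0,0],"hand": 1}
    - {"angular": [0,6.3,0],"dp": [0,0,0],"hand": 1}

```text
clock: 13.68
eef_pos: [431.8, 77.5, 197.4]
tcp_rot: [0.025, 0.975, -0.106, 0.192]
contact_force: [-0.4, -0.7, -0.8]
grip_width: 27.6
```

```bash
cat >> h.py <<'E'
ex=np.array([np.cos(np.radians(-12.43)),np.sin(np.radians(-12.43)),0]); ey=np.array([-ex[1],ex[0],0])
zz=-np.sin(np.radians(25))*ex+np.cos(np.radians(25))*np.array([0,0,1])
SEAT=np.array([479.6,75.2,56.])
RT=np.c_[np.cross(-ey,-zz),-ey,-zz]
def rep(s=None,L=33.2,off=(-0.9,0)):
    """mouth in seat frame (x along RT x, y, along zz), rotation needed (tool rotvec deg)"""
    s=s or state(); q=s["tcp_rot"]; M=R.from_quat([q[1],q[2],q[3],q[0]]).as_matrix()
    mouth=s["eef_pos"]+M@np.array([off[0],off[1],L])
    rv=np.degrees(R.from_matrix(M.T@RT).as_rotvec())
    dd=M.T@(mouth-SEAT)
    print("clk",s["clock"],"tcp",s["eef_pos"].round(1),"mouth-seat in tool axes",dd.round(2),"height along zz",((mouth-SEAT)@zz).round(2),"perp",((mouth-SEAT)@ex).round(2),"need rot",rv.round(2),"F along zz",(s["contact_force"]@zz).round(1),"F",s["contact_force"].round(1),"w",s["grip_width"].round(1))
    lat=mouth-SEAT-((mouth-SEAT)@zz)*zz; print(" lateral err tool axes",(RT.T@lat).round(2))
    return dd,rv
E
python3 - <<'E'
from h import *
s=state(); print(s["qpos"].round(2)); rep(s); print(RT.round(3))
E
```

```text
[ 0.3  -0.38 -0.62  2.22 -0.01  0.9  -2.11]Traceback (most recent call last):
  File "<stdin>", line 2, in <module>
  File "h.py", line 45, in rep
    print("clk",s["clock"],"tcp",s["eef_pos"].round(1),"mouth-seat in tool axes",dd.round(2),"height along zz",((mouth-SEAT)@zz).round(2),"perp",((mouth-SEAT)@ex).round(2),"need rot",rv.round(2),"F along zz",(s["contact_force"]@zz).round(1),"F",s["contact_force"].round(1),"w",s["grip_width"].round(1))
                                                                                                                                                                                                                                                                                     ^^^^^^^^^^^^^^^^^^^^^
AttributeError: 'float' object has no attribute 'round'
```

```bash
sed -i 's/s\["grip_width"\].round(1)/round(s["grip_width"],1)/' h.py
python3 - <<'E'
from h import *
s=state(); print(s["qpos"].round(4)); rep(s); print(RT.round(3)); print(rel(SEAT+80*zz,s))
E
```

```text
[ 0.2958 -0.3768 -0.6196  2.222  -0.0132  0.8971 -2.1076]
clk 13.675 tcp [431.8  77.5 197.4] mouth-seat in tool axes [   9.13    9.31 -115.45] height along zz 114.97 perp -35.43 need rot [0.48 2.67 0.1 ] F along zz -0.7 F [-0.4 -0.7 -0.8] w 27.6
 lateral err tool axes [14.52  8.31 -0.  ]
[[ 0.885 -0.215  0.413]
 [-0.195 -0.977 -0.091]
 [ 0.423 -0.    -0.906]]
[-13.8  -8.6  68.7]
```

Emit:
drive_tool:
  commands:
    - {"angular": [0.2,0,0],"dp": [0,-0.004,0.02],"hand": 1}
    - {"angular": [0.2,1,0],"dp": [-0.005,-0.004,0.02],"hand": 1}
    - {"angular": [0,1.5,0],"dp": [-0.009,0,0.015],"hand": 1}
    - {"angular": [0,0,0],"dp": [0,0,0],"hand": 1}

```text
clock: 14.18
eef_pos: [439.6, 83.4, 139.3]
tcp_rot: [0.025, 0.971, -0.102, 0.214]
contact_force: [-0.2, 0.4, -1.2]
grip_width: 27.5
```

Run:
```python
from h import *
s=state(); print(s["qpos"].round(4)); rep(s); print(rel(SEAT+80*zz,s))
```

```text
[ 0.3244 -0.3181 -0.7153  2.3191  0.0648  0.7079 -2.2241]
clk 14.175 tcp [439.6  83.4 139.3] mouth-seat in tool axes [ -2.79   0.73 -59.54] height along zz 59.55 perp -27.64 need rot [0.08 0.06 0.5 ] F along zz -1.0 F [-0.2  0.4 -1.2] w 27.5
 lateral err tool axes [-2.72  0.67 -0.  ]
[ 1.8 -0.6 12.7]
```

Run:
```python
from h import *
s,p,d=grab("wrist","w20"); s2,p2,d2=grab("scene","s20")
cv2.imwrite("pics/s20z.png",cv2.resize(p2[130:290,270:450,::-1],None,fx=3.6,fy=3.6,interpolation=cv2.INTER_CUBIC))
```

```text
(no output)
```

View pics/w20.png

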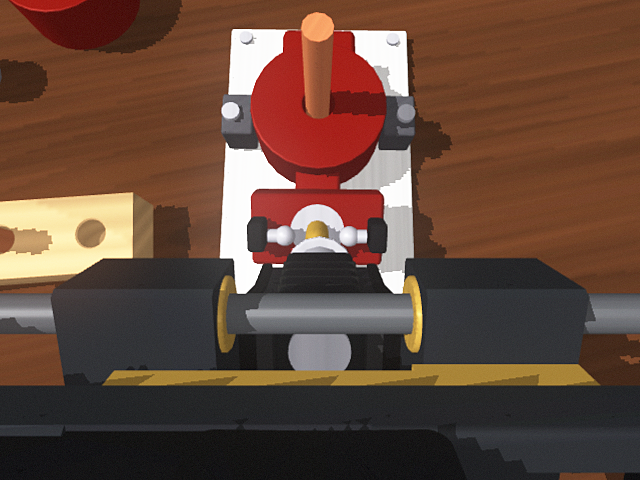

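View pics/s20z.png

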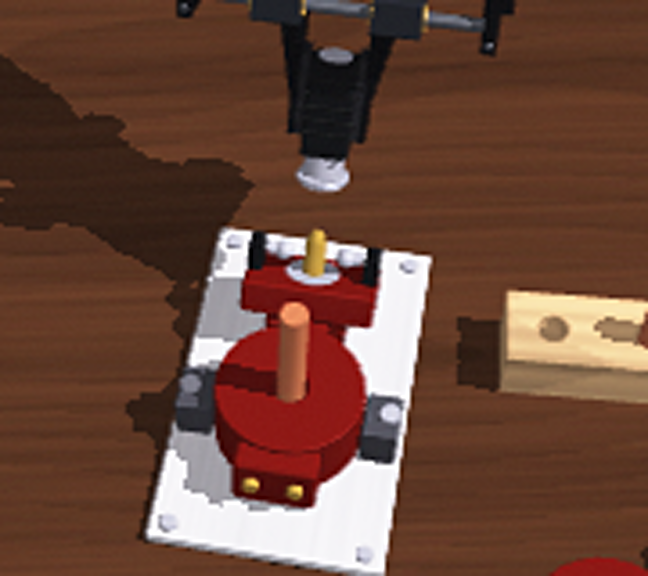

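Run:
```python
from h import *
E_,p,d=load("wrist","w20"); s=np.load("pics/w20_s.npy",allow_pickle=True).item(); rep(s)
cv2.imwrite("pics/w20z.png",cv2.resize(p[180:270,240:400,::-1],None,fx=5,fy=5,interpolation=cv2.INTER_CUBIC))
for nm,P in (("bL",SEAT+12.7*zz+18.9*ey),("bR",SEAT+12.7*zz-18.9*ey),("tip",SEAT+28*zz),("blkL",SEAT+19*zz+40.5*ey),("blkR",SEAT+19*zz-40.5*ey)): 
    q=proj(E_,P)[0]; print(nm,q.round(1),"zoom",((q-[240,180])*5).round(0))
```

```text
clk 14.175 tcp [439.6  83.4 139.3] mouth-seat in tool axes [ -2.79   0.73 -59.54] height along zz 59.55 perp -27.64 need rot [0.08 0.06 0.5 ] F along zz -1.0 F [-0.2  0.4 -1.2] w 27.5
 lateral err tool axes [-2.72  0.67 -0.  ]
bL [284.9 235. ] zoom [225. 275.]
bR [349.1 235.6] zoom [546. 278.]
tip [316.9 242.4] zoom [385. 312.]
blkL [246.4 237.5] zoom [ 32. 287.]
blkR [387.4 238.8] zoom [737. 294.]
```

View pics/w20z.png

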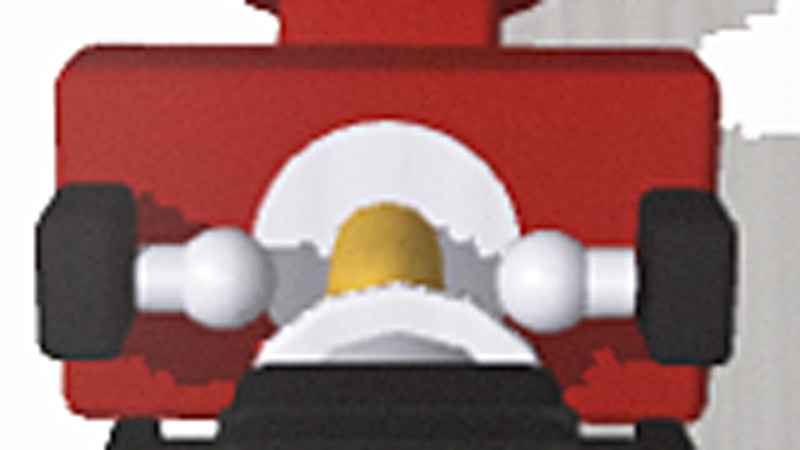

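Run:
```python
from h import *
E_,p,d=load("wrist","w20"); s=np.load("pics/w20_s.npy",allow_pickle=True).item()
q=s["tcp_rot"]; M=R.from_quat([q[1],q[2],q[3],q[0]]).as_matrix()
t=np.linspace(0,2*np.pi,73)
for off in ((-0.9,0),(0,0),(-0.9,0.5)):
    for r,h in((14.5,0),(16,2),(16,6)):
        P=np.array([s["eef_pos"]+M@np.array([off[0]+r*np.cos(a),off[1]+r*np.sin(a),33.2-h]) for a in t]); u=proj(E_,P)
        print(off,r,h,"top v zoom",((u[:,1].min()-180)*5).round(0),"u range zoom",((u[:,0].min()-240)*5).round(0),((u[:,0].max()-240)*5).round(0))
    P=np.array([s["eef_pos"]+M@np.array([off[0]+14,off[1]+k,33.2-20]) for k in(-14,14)]); print("handle low front edge",((proj(E_,P)-[240,180])*5).round(0).tolist())
```

```text
(-0.9, 0) 14.5 0 top v zoom 284.0 u range zoom 240.0 540.0
(-0.9, 0) 16 2 top v zoom 274.0 u range zoom 223.0 557.0
(-0.9, 0) 16 6 top v zoom 285.0 u range zoom 220.0 560.0
handle low front edge [[227.0, 350.0], [552.0, 350.0]]
(0, 0) 14.5 0 top v zoom 275.0 u range zoom 240.0 540.0
(0, 0) 16 2 top v zoom 265.0 u range zoom 223.0 557.0
(0, 0) 16 6 top v zoom 276.0 u range zoom 220.0 560.0
handle low front edge [[227.0, 340.0], [553.0, 340.0]]
(-0.9, 0.5) 14.5 0 top v zoom 284.0 u range zoom 246.0 545.0
(-0.9, 0.5) 16 2 top v zoom 274.0 u range zoom 228.0 562.0
(-0.9, 0.5) 16 6 top v zoom 285.0 u range zoom 225.0 565.0
handle low front edge [[233.0, 350.0], [558.0, 350.0]]
```

Emit:
drive_tool:
  commands:
    - {"angular": [0,0,0.5],"dp": [0.003,-0.001,0.01],"hand": 1}
    - {"angular": [0,0,0],"dp": [0,0,0.01],"hand": 1}
    - {"angular": [0,0,0],"dp": [0,0,0],"hand": 1}

```text
clock: 14.65
eef_pos: [454.7, 82.2, 125.0]
tcp_rot: [0.023, 0.97, -0.107, 0.217]
contact_force: [0.4, -0.2, -2.0]
grip_width: 27.9
```

```bash
sed -i 's/off=(-0.9,0)/off=(-1.5,0.5)/' h.py
python3 - <<'E'
from h import *
s,p,d=grab("wrist","w21"); E_=ext("wrist",s); print(s["qpos"].round(3)); rep(s)
s2,p2,d2=grab("scene","s21")
cv2.imwrite("pics/w21z.png",cv2.resize(p[180:270,240:400,::-1],None,fx=5,fy=5,interpolation=cv2.INTER_CUBIC))
cv2.imwrite("pics/s21z.png",cv2.resize(p2[150:240,310:410,::-1],None,fx=6,fy=6,interpolation=cv2.INTER_CUBIC))
E
```

```text
[ 0.363 -0.258 -0.754  2.315  0.122  0.658 -2.28 ]
clk 14.65 tcp [454.7  82.2 125. ] mouth-seat in tool axes [  4.45  -1.09 -40.29] height along zz 40.3 perp -13.11 need rot [-0.05 -0.17 -0.19] F along zz -2.0 F [ 0.4 -0.2 -2. ] w 27.9
 lateral err tool axes [ 4.33 -1.04 -0.  ]
```

View pics/w21z.png

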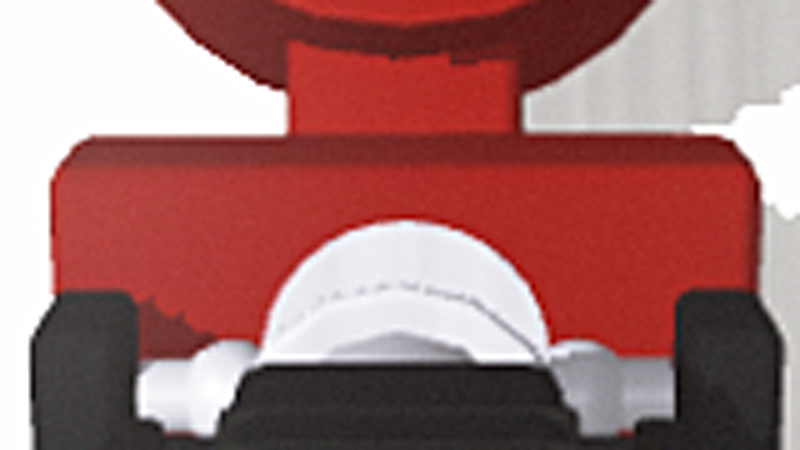

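View pics/s21z.png

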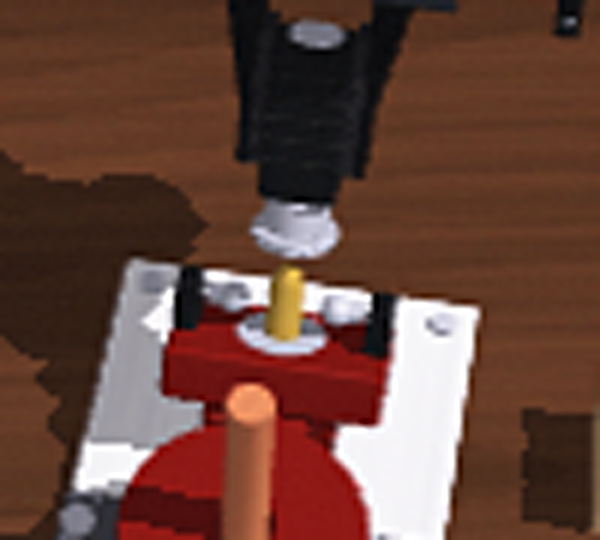

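Emit:
drive_tool:
  commands:
    - {"angular": [0,0,-0.2],"dp": [-0.004,0.001,0],"hand": 1}
    - {"angular": [0,0,0],"dp": [0,0,0],"hand": 1}

```text
clock: 15.0
eef_pos: [450.7, 82.3, 124.1]
tcp_rot: [0.023, 0.97, -0.105, 0.217]
contact_force: [-0.2, 0.0, -1.3]
grip_width: 27.8
```

Run:
```python
from h import *
s,p,d=grab("wrist","w22"); E_=ext("wrist",s); print(s["qpos"].round(3)); rep(s)
cv2.imwrite("pics/w22z.png",cv2.resize(p[180:270,240:400,::-1],None,fx=5,fy=5,interpolation=cv2.INTER_CUBIC))
q=s["tcp_rot"]; M=R.from_quat([q[1],q[2],q[3],q[0]]).as_matrix()
print("collar front pred",((proj(E_,s["eef_pos"]+M@np.array([-1.5+16,.5,31.2]))-[240,180])*5).round(0),"disc",((proj(E_,SEAT)-[240,180])*5).round(0),"ball",((proj(E_,[SEAT+12.7*zz+18.9*ey,SEAT+12.7*zz-18.9*ey])[:]-[240,180])*5).round(0).tolist(),"tip",((proj(E_,SEAT+28*zz)-[240,180])*5).round(0))
```

```text
[ 0.357 -0.268 -0.75   2.323  0.115  0.657 -2.274]
clk 15.0 tcp [450.7  82.3 124.1] mouth-seat in tool axes [  0.6   -0.26 -41.05] height along zz 41.05 perp -16.96 need rot [-0.06 -0.23  0.04] F along zz -1.1 F [-0.2  0.  -1.3] w 27.8
 lateral err tool axes [ 0.43 -0.22  0.  ]
collar front pred [[396. 280.]] disc [[398. 323.]] ball [[226.0, 354.0], [570.0, 355.0]] tip [[398. 397.]]
```

View pics/w22z.png

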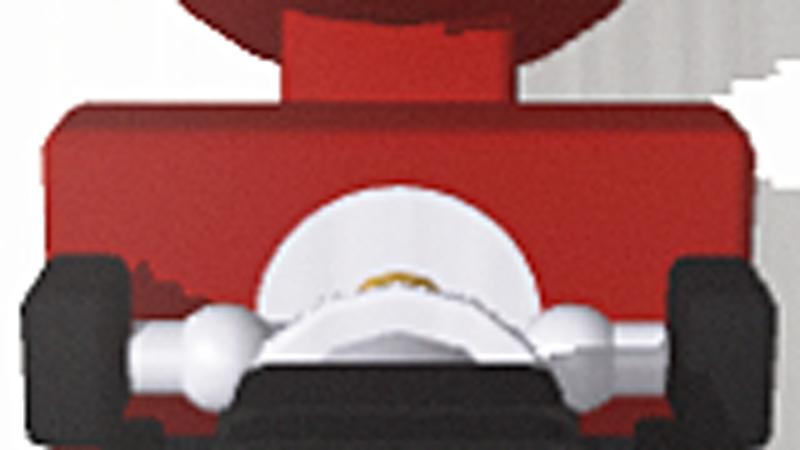

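Emit:
drive_tool:
  commands:
    - {"angular": [0,-0.2,0],"dp": [0,0,0.006],"hand": 1}
    - {"angular": [0,0,0],"dp": [0,0,0.005],"hand": 1}

```text
clock: 15.3
eef_pos: [456.1, 81.6, 114.4]
tcp_rot: [0.023, 0.97, -0.105, 0.216]
contact_force: [-0.5, 0.4, -0.3]
grip_width: 27.6
```

```bash
sed -i 's/off=(-1.5,0.5)/off=(-2.0,0.5)/' h.py
python3 - <<'E'
from h import *
s=state(); print(s["qpos"].round(3)); rep(s)
E
```

```text
[ 0.375 -0.235 -0.771  2.324  0.15   0.632 -2.303]
clk 15.3 tcp [456.1  81.6 114.4] mouth-seat in tool axes [  0.81  -0.76 -30.02] height along zz 30.02 perp -12.01 need rot [-0.09 -0.13  0.06] F along zz -0.0 F [-0.5  0.4 -0.3] w 27.6
 lateral err tool axes [ 0.75 -0.71  0.  ]
```

Emit:
drive_tool:
  commands:
    - {"angular": [0,0,0],"dp": [-0.001,0.0007,0.005],"hand": 1}
    - {"angular": [0,0,0],"dp": [0,0,0.005],"hand": 1}

```text
clock: 15.55
eef_pos: [459.3, 80.0, 104.0]
tcp_rot: [0.023, 0.97, -0.105, 0.216]
contact_force: [-0.5, 0.5, -2.1]
grip_width: 27.7
```

Run:
```python
from h import *
s=state(); print(s["qpos"].round(3)); rep(s)
s2,p2,d2=grab("scene","s23")
cv2.imwrite("pics/s23z.png",cv2.resize(p2[150:240,310:410,::-1],None,fx=6,fy=6,interpolation=cv2.INTER_CUBIC))
```

```text
[ 0.393 -0.206 -0.791  2.33   0.186  0.606 -2.334]
clk 15.55 tcp [459.3  80.  104. ] mouth-seat in tool axes [ -0.52   0.06 -19.06] height along zz 19.06 perp -8.55 need rot [-0.09 -0.09  0.05] F along zz -1.7 F [-0.5  0.5 -2.1] w 27.7
 lateral err tool axes [-0.55  0.09  0.  ]
```

View pics/s23z.png

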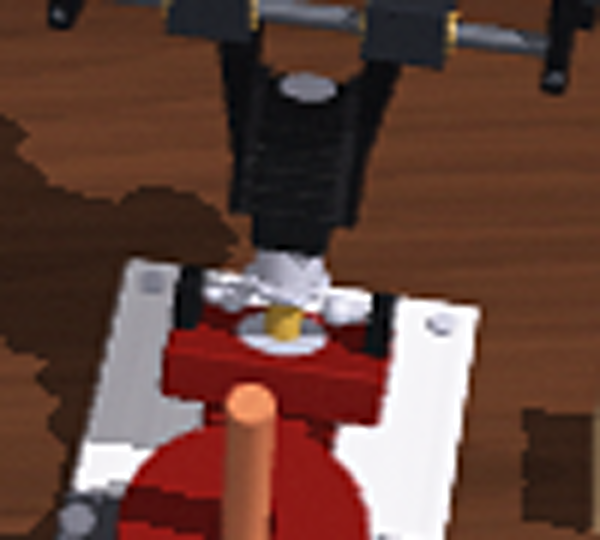

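Emit:
drive_tool:
  commands:
    - {"angular": [0,0,0],"dp": [0.0004,0,0.005],"hand": 1}
    - {"angular": [0,0,0],"dp": [0,0,0.004],"hand": 1}

```text
clock: 15.85
eef_pos: [463.8, 79.2, 95.2]
tcp_rot: [0.023, 0.97, -0.105, 0.216]
contact_force: [-2.4, 0.7, 0.5]
grip_width: 27.2
```

Run:
```python
from h import *
s=state(); print(s["qpos"].round(3)); rep(s)
```

```text
[ 0.411 -0.176 -0.811  2.331  0.227  0.585 -2.37 ]
clk 15.85 tcp [463.8  79.2  95.2] mouth-seat in tool axes [-0.13 -0.12 -9.25] height along zz 9.25 perp -4.03 need rot [-0.1  -0.08  0.04] F along zz 1.6 F [-2.4  0.7  0.5] w 27.2
 lateral err tool axes [-0.14 -0.1  -0.  ]
```

Emit:
drive_tool:
  commands:
    - {"angular": [0,0,0],"dp": [0,0,0.003],"hand": 1}
    - {"angular": [0,0,0],"dp": [0,0,0.003],"hand": 1}
    - {"angular": [0,0,0],"dp": [0,0,0.003],"hand": 1}

```text
clock: 16.23
eef_pos: [467.7, 78.4, 86.8]
tcp_rot: [0.023, 0.97, -0.105, 0.216]
contact_force: [-37.3, 1.9, 55.9]
grip_width: 27.7
```

Run:
```python
from h import *
s=state(); print(s["qpos"].round(3)); rep(s)
```

```text
[ 0.427 -0.146 -0.831  2.333  0.273  0.567 -2.411]
clk 16.225 tcp [467.7  78.4  86.8] mouth-seat in tool axes [-0.07 -0.14  0.09] height along zz -0.09 perp -0.03 need rot [-0.07 -0.07  0.05] F along zz 66.2 F [-37.3   1.9  55.9] w 27.7
 lateral err tool axes [-0.07 -0.14  0.  ]
```

Emit:
drive_tool:
  commands:
    - {"angular": [0,0,0],"dp": [0,0,0.001],"hand": 1}

```text
clock: 16.35
eef_pos: [468.0, 78.5, 86.9]
tcp_rot: [0.024, 0.97, -0.105, 0.216]
contact_force: [-44.7, 2.0, 55.2]
grip_width: 27.4
```

Run:
```python
from h import *
s=state(); rep(s)
s2,p2,d2=grab("scene","s24")
cv2.imwrite("pics/s24z.png",cv2.resize(p2[150:240,310:410,::-1],None,fx=6,fy=6,interpolation=cv2.INTER_CUBIC))
s,p,d=grab("wrist","w24"); rep(s)
```

```text
clk 16.35 tcp [468.   78.5  86.9] mouth-seat in tool axes [ 0.15 -0.2   0.13] height along zz -0.13 perp 0.19 need rot [ 0.05 -0.07  0.1 ] F along zz 68.6 F [-44.7   2.   55.2] w 27.4
 lateral err tool axes [ 0.15 -0.2  -0.  ]
clk 16.4 tcp [467.9  78.5  86.9] mouth-seat in tool axes [ 0.08 -0.21  0.05] height along zz -0.05 perp 0.09 need rot [ 0.06 -0.07  0.1 ] F along zz 47.4 F [-31.6   1.6  37.8] w 27.9
 lateral err tool axes [ 0.08 -0.21  0.  ]
```

View pics/s24z.png

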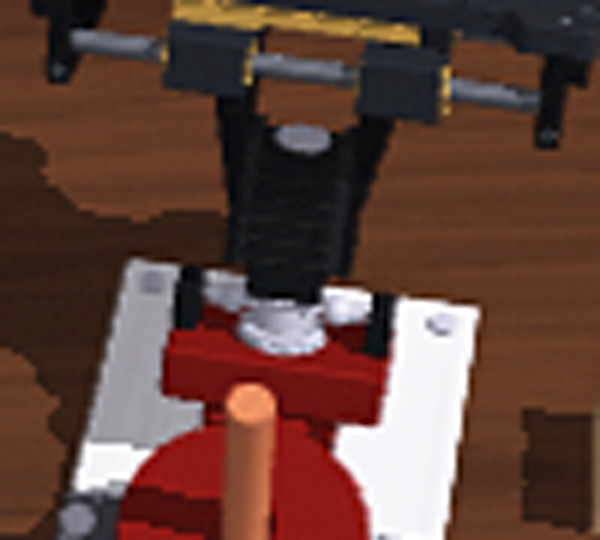

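View pics/w24.png

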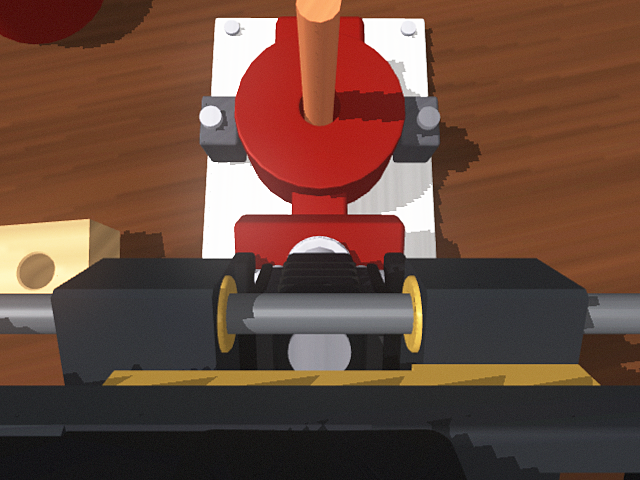

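Emit:
drive_tool:
  commands:
    - {"angular": [0,0,0],"dp": [0,0,0.001],"hand": 1}
    - {"angular": [0,0,0],"dp": [0,0,0.001],"hand": 1}

```text
clock: 16.7
eef_pos: [467.9, 78.6, 86.9]
tcp_rot: [0.026, 0.971, -0.105, 0.216]
contact_force: [-31.1, 0.9, 36.4]
grip_width: 27.5
```

Run:
```python
from h import *
for k in range(4):
    s,p,d=grab("scene",f"s25_{k}"); rep(s)
cv2.imwrite("pics/s25z.png",cv2.resize(p[150:240,310:410,::-1],None,fx=6,fy=6,interpolation=cv2.INTER_CUBIC))
rep()
```

```text
clk 16.7 tcp [467.9  78.6  86.9] mouth-seat in tool axes [ 0.08 -0.13  0.05] height along zz -0.05 perp 0.1 need rot [ 0.3  -0.09  0.19] F along zz 45.9 F [-31.1   0.9  36.4] w 27.5
 lateral err tool axes [ 0.08 -0.13  0.  ]
clk 16.75 tcp [467.9  78.6  86.9] mouth-seat in tool axes [ 0.09 -0.16  0.06] height along zz -0.06 perp 0.11 need rot [ 0.3  -0.09  0.19] F along zz 46.4 F [-31.4   1.8  36.8] w 27.7
 lateral err tool axes [ 0.09 -0.16  0.  ]
clk 16.8 tcp [467.9  78.6  86.9] mouth-seat in tool axes [ 0.1  -0.14  0.05] height along zz -0.05 perp 0.12 need rot [ 0.3  -0.09  0.19] F along zz 47.4 F [-32.    1.4  37.6] w 27.4
 lateral err tool axes [ 0.1  -0.14  0.  ]
clk 16.85 tcp [467.9  78.6  86.9] mouth-seat in tool axes [ 0.08 -0.12  0.06] height along zz -0.07 perp 0.1 need rot [ 0.3  -0.09  0.19] F along zz 47.1 F [-31.1   1.7  37.6] w 27.5
 lateral err tool axes [ 0.08 -0.12  0.  ]
clk 16.9 tcp [467.9  78.6  86.9] mouth-seat in tool axes [ 0.08 -0.13  0.06] height along zz -0.06 perp 0.1 need rot [ 0.29 -0.09  0.19] F along zz 46.3 F [-31.2   0.5  36.9] w 27.9
 lateral err tool axes [ 0.08 -0.13 -0.  ]
```

Emit:
drive_tool:
  commands:
    - {"angular": [0,0,0],"dp": [-0.0003,0,0.0003],"hand": 1}

```text
clock: 17.02
eef_pos: [467.7, 78.7, 87.0]
tcp_rot: [0.027, 0.97, -0.105, 0.216]
contact_force: [-7.6, -0.4, 6.7]
grip_width: 27.8
```

Run:
```python
from h import *
for k in range(3):
    s,p,d=grab("scene",f"s26_{k}"); rep(s)
rep()
```

```text
clk 17.025 tcp [467.7  78.7  87. ] mouth-seat in tool axes [-0.01 -0.16 -0.16] height along zz 0.16 perp -0.08 need rot [ 0.35 -0.12  0.21] F along zz 9.2 F [-7.6 -0.4  6.7] w 27.8
 lateral err tool axes [-0.01 -0.16  0.  ]
clk 17.075 tcp [467.8  78.7  87. ] mouth-seat in tool axes [ 0.01 -0.11 -0.07] height along zz 0.07 perp -0.02 need rot [ 0.34 -0.12  0.21] F along zz 19.9 F [-13.7  -0.2  15.8] w 27.8
 lateral err tool axes [ 0.01 -0.11 -0.  ]
clk 17.125 tcp [467.8  78.7  87. ] mouth-seat in tool axes [-0.01 -0.12 -0.06] height along zz 0.06 perp -0.03 need rot [ 0.34 -0.12  0.22] F along zz 21.5 F [-14.5   0.4  17.1] w 28.0
 lateral err tool axes [-0.01 -0.12  0.  ]
clk 17.175 tcp [467.8  78.7  87. ] mouth-seat in tool axes [ 0.03 -0.13 -0.07] height along zz 0.07 perp -0.0 need rot [ 0.34 -0.12  0.21] F along zz 21.2 F [-14.4   0.   16.9] w 27.6
 lateral err tool axes [ 0.03 -0.13  0.  ]
```

Emit:
drive_tool:
  commands:
    - {"angular": [0,0,0],"dp": [0,0,0.0007],"hand": 1}

```text
clock: 17.3
eef_pos: [467.9, 78.7, 87.0]
tcp_rot: [0.028, 0.97, -0.104, 0.216]
contact_force: [-25.1, 1.1, 31.4]
grip_width: 28.0
```

Run:
```python
from h import *
for k in range(3):
    s,p,d=grab("scene",f"s27_{k}"); rep(s)
cv2.imwrite("pics/s27z.png",cv2.resize(p[130:250,280:480,::-1],None,fx=4,fy=4,interpolation=cv2.INTER_CUBIC))
s,p,d=grab("top","t27")
cv2.imwrite("pics/t27z.png",cv2.resize(p[100:340,150:500,::-1],None,fx=2.2,fy=2.2,interpolation=cv2.INTER_CUBIC))
rep()
```

```text
clk 17.3 tcp [467.9  78.7  87. ] mouth-seat in tool axes [ 0.11 -0.13 -0.  ] height along zz 0.0 perp 0.1 need rot [ 0.42 -0.13  0.23] F along zz 38.9 F [-25.1   1.1  31.4] w 28.0
 lateral err tool axes [ 0.11 -0.14  0.  ]
clk 17.35 tcp [467.8  78.7  86.9] mouth-seat in tool axes [ 0.04 -0.1  -0.01] height along zz 0.01 perp 0.03 need rot [ 0.43 -0.12  0.24] F along zz 32.7 F [-21.9   0.   26. ] w 27.9
 lateral err tool axes [ 0.04 -0.1  -0.  ]
clk 17.4 tcp [467.9  78.7  87. ] mouth-seat in tool axes [ 0.08 -0.12 -0.02] height along zz 0.02 perp 0.07 need rot [ 0.42 -0.12  0.24] F along zz 33.3 F [-22.3   0.7  26.5] w 28.0
 lateral err tool axes [ 0.08 -0.12 -0.  ]
clk 17.5 tcp [467.8  78.6  86.9] mouth-seat in tool axes [ 0.03 -0.06  0.  ] height along zz -0.01 perp 0.03 need rot [ 0.42 -0.12  0.24] F along zz 32.0 F [-21.2   0.2  25.6] w 27.7
 lateral err tool axes [ 0.03 -0.06  0.  ]
```

View pics/s27z.png

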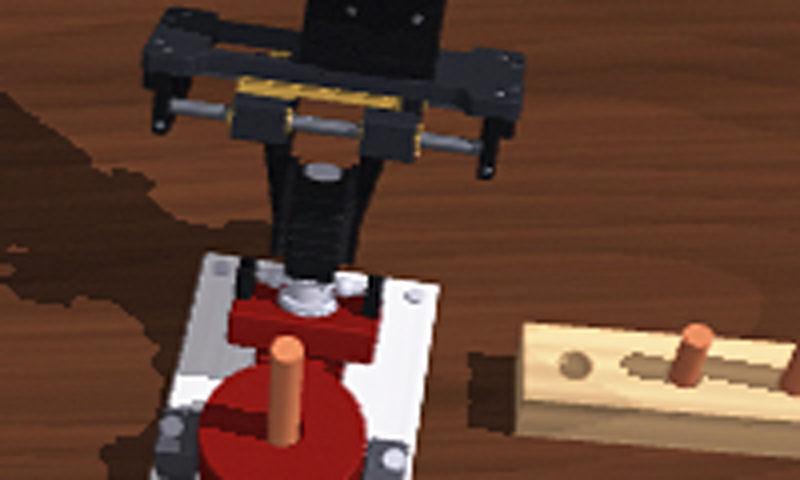

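View pics/t27z.png

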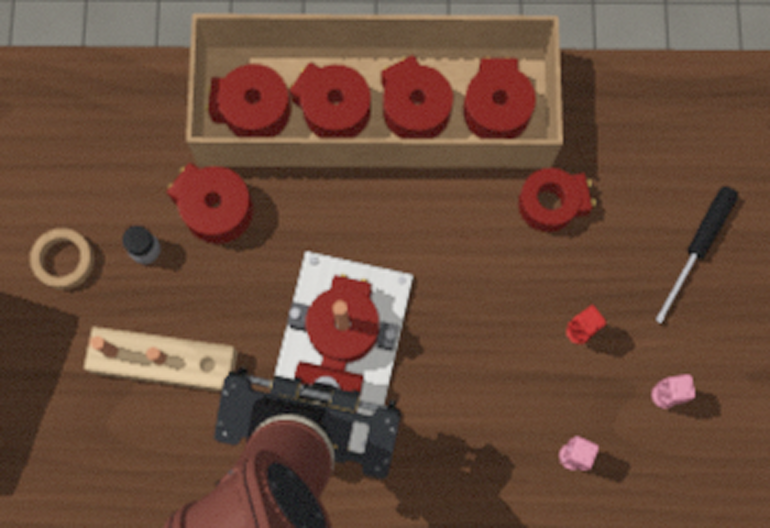

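Run:
```python
from h import *
print(close_job()); rep()
```

```text
the job is handed in; nothing more can be done
None
the job is handed in; nothing more can be done
```

The job is done as asked and handed in at about 17.5 s of the 50 s allowed.

- **Copper bar:** I took the longest bar out of the rack and lowered it through the transformer's window. It met the jig plate with about 25 N at the expected height, and I then let go of it. Its top measured 130.7 mm above the desk, against 130 mm expected, and the later pictures still show it standing upright.
- **Coupler:** I gripped the black coupler and pressed it along the tilted pin until it met a hard stop. By my measurements its mouth is within about 0.1 mm of the seat face, about 0.15 mm off the pin's axis at most, and within 0.5° of square. The pictures show the collar on the face with the catch balls above it. The pin and catch values themselves can't be read, so the snap is judged from position, force and pictures.
- **Hold at hand-in:** the coupler is still gripped and pressed home with about 32 N, and the force was steady over the last readings. The spring's own push is 10.4 N. The push peaked near 69 N as it seated, through the coupler and below the 120 N wrist limit.
- **Brief dip:** while I was easing the push, it dropped to about 9 N for one reading and the mouth measured about 0.16 mm off the face. I pressed it fully home again afterwards.
- **Grip offset:** the first estimate of where the coupler sat in the grip was about 1 mm off compared with the wrist camera. I corrected it before the pin went in.
- **Other things:** the last top picture shows the shorter bars, the coupler look-alikes and the other visible things where they were.

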